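# Unlock the reference-culture strongbox and slide its lid open

## Task

Open the steel strongbox on the bench. Dial its lock: turn right (clockwise), letting the pointer pass 28 twice and stopping on 28 the third time; turn left, letting it pass 11 once and stopping on 11 the second time; then turn right gently until the dial comes up against its stop and has drawn the bolt, without forcing it. Then push the sliding lid fully open (it has an upright flange for this), leaving the culture plates standing on the box, the tube rack and the timer where they are.

Things in the scene. Friction and masses are not known exactly. Their poses are not given: they have to be found in the camera images.
- lockbox: Grey steel strongbox fixed to the bench: 260 mm deep (its x), 330 mm wide (its y), 130 mm high. Origin: centre of its underside; x points away from the robot at yaw 0, y left. The near part of its top (x -130 to 8 mm) is a flat lock deck at z 130 that carries the lock at its +y end and a stack of culture plates at its -y end; the sliding lid lies beyond it.
- scale_mid (a point): Centre of the fixed white scale on top of the round lock case (98 mm across, 18 mm high, on the deck); same axes as the box. 40 lines, numbered 0 to 39 clockwise seen from above, every fifth longer; 0 lies at +x beside a black tab.
- dial_axis (a point): Point on the dial's vertical axis, half-way up its grip; axes of the box, not turning. The dial is a black plate 72 mm across whose top lies 12 mm below this point. On it stands an aluminium bar grip through the axis: 12 mm thick, 25 mm high (top 13 mm above this point), reaching 30 mm from the axis at its blunt end, 32 mm at its pointed end.
- pointer (a point): Tip of the pointed end of the bar grip, 32 mm from the dial's axis, half-way up; it turns with the dial and points at the number. A black stripe 6 mm wide runs along the top of this half of the bar only.
- dial (a joint): Dial angle, rad, growing clockwise (right) seen from above, no limit: the pointer stands at number 40*value/(2 pi), modulo 40; at 0 it points along the box's +x. Starts between 8 and 20. Drag 0.04 to 0.08 N m; stays where left. Each number must be set to within one division, and one overshot by more cannot be mended by turning back: dial anew. More than 40 N on it harms the lock.
- bolt (a joint): How far the bolt is drawn towards the dial, m: 0 locked, 0.012 fully drawn. After both numbers are set, the last right turn catches the bolt somewhere between 21 and 26, draws it (3 to 9 N at the bar) over about 3.5 divisions and stops dead, between 25 and 30. It stays; turning left throws it back. Seen: a steel bar 12 mm wide, top 13 mm above the deck.
- lid (a joint): How far the lid has slid open, m: 0 shut, 0.13 fully open at its stop. A steel plate, its top 5 mm below the deck, sliding along the box's -y; about 3 to 5 N moves it when the bolt is drawn. Locked, it has about 2 mm of play.
- flange (a point): Centre of the lid's upright push flange, moving with it: a steel plate 6 mm thick (along the box's y), 60 mm wide (along x), 32 mm high, its top 16 mm above this point. Push on its +y face, towards the box's -y. The +y side is free.
- keeper (a point): Top centre of the bolt keeper, a steel block on the lid 24 mm (x) by 32 mm (y) and 24 mm high, open towards the dial, into which the bolt reaches; moves with the lid.
- plates_mid (a point): Centre of a stack of three closed culture plates, 91 mm across, 46 mm high, loose on the deck beside the dial. To be left where it is.
- rack_mid (a point): Centre (40 mm up) of a white tube rack with tubes, 70 by 200 mm (long side along its y), 87 mm high, loose on the bench left of the box. To be left where it is.
- timer_mid (a point): Centre of a small white bench timer, 70 mm wide, 65 mm high, 40 mm deep, loose on the bench right of the box. To be left where it is.

How it is judged (in metres and radians):
On the way:
1. the bolt is drawn by the dial while the lid is still shut (value of joint bolt above 0.0105 m and value of joint lid below 0.01 m), for 0.2 s.
At the end, for the whole second after the job is handed in: The bolt is still drawn (at least 9.5 of its 12 mm), the lid stands at rest at least 120 mm open of 130, and the culture plates, tube rack and timer are each within 20 mm of where they stood (value of joint bolt above 0.0095 m and value of joint lid above 0.12 m and velocity of joint lid between -0.01 and 0.01 m/s and distance of each of plates_mid, rack_mid, timer_mid from where it was at the start of the episode below 0.02 m); the robot touches nothing.
It fails at once if the dial is forced: more than 40 N on it (contact force between the fingers and dial above 40 N).
It fails at once if the culture plates, tube rack or timer are pushed more than 30 mm or tipped over (distance of any of plates_mid, rack_mid, timer_mid from where it was at the start of the episode above 0.03 m or angle between any of plates_mid, rack_mid, timer_mid's own z axis and vertical above 0.5 rad).
It also fails if it takes over 72 s, if anything falls off the work surface, if the arm or the gripper's body presses on something with over 40 N, if the wrist force passes 120 N, or if a joint passes its speed limit or range.

## Robot

A 6-joint arm with a two-finger parallel gripper is mounted at the origin on the work surface. World frame = base frame: x ahead of the robot, y to its left, z up, the work surface at z = 0. Lengths are in mm, angles in degrees, forces in N, time in s.
With the tool pointing down it reaches from about 350 to 850 mm from the base axis. Payload 8.1 kg.
Tool frame: the origin (TCP) lies on the mounting face of the last link; the fingertips stand 173 mm ahead of it and the grasp point (between the pads) lies 155 mm ahead of it (bot.tips_ahead is the distance from the TCP to the fingertips, in mm); y points along the fingers, z is the direction in which the jaws open and shut, and the axes are right-handed (so a half turn about y gives the same grasp; the last joint's range is limited). The gripper opens to 85 mm and grips with 20 to 120 N. Pads are 22 mm wide; open, the fingers measure 114 mm over their backs; the gripper's body (76 mm by 85 mm) begins 54 mm behind the grasp point. The pads swing forward as they close: fully open they stand 13 mm farther back than shut.
Start: joints at [-78.747, 7.471, 85.268, -0, 87.261, -4.893], TCP at [166.872, -576.334, 404.692] pointing down, gripper open.
Joint ranges: [-169.43, 169.43], [-51.17, 129.36], [1.28, 143.12], [-76.62, 256.62], [0, 156.53], [-152.29, 152.29]. Speed limits (degrees/s): [136.94, 136.94, 159.86, 180, 180, 180].

## Interface

Orientations are given as a 3x3 rotation matrix whose columns are the frame's x, y, z axes.
In Python, from workcell import bot gives the robot as it stands.
- The arm moves only by the tool move_arm, never from a script. Its arguments are lists of equal length, an entry for each row: "gripper": the finger opening in m, from 0 to 0.0854; "travel": the shift along the tool's x, y, z in m, a list of three; "yaw": the turn about the tool's y in degrees. A call has 1 to 5 rows; each row is the pose to reach, as a shift and turn from the pose measured when the call began, along the tool's axes at that moment; what a row does not reach only later rows make up. A row lasts 1/12 s, in which the tool goes at most 41.7 mm and 7.16 degrees, less where a joint would pass 70% of its speed; a pose out of reach is approached as far as the arm can. A call with a gripper value outside its range is refused whole. The fingers move at their own pace and stop on an object; "squeeze" is the grip in N (left out, the last holds). Time passes only in rows, so rows that repeat a pose let the fingers close. It gives the time, the measured TCP pose, the force and the opening at its end, in the units of the state.
- bot.get_obs(): the state, without advancing time (a new reading comes with each control period).
- bot.get_image(name): name is "scene" or "top" or "wrist"; returns a dict with "color" (480x640x3 uint8, blue, green, red), "camera_matrix" (3x3 intrinsics, pixels), "k1" (the pictures are not rectified: a ray, as slopes to the right and down, at radius r is drawn at 1 + k1 r^2 times it, then the intrinsics apply), "R" (3x3) and "t" (3): a world point X has camera coordinates R X + t. Camera axes: x right, y down, z forward; pixel columns grow to the right and rows downward; lengths in mm; the calibration is good to about 2 mm. A picture is of the moment at which its call begins. There is no depth.
- bot.hand_in(): hands the job in, once; it reports no verdict.
The state is a dict: "time_s": time; "joint_positions": joint angles; "qd": joint speeds; "effort": joint torques, N m; "position": TCP position; "eef_rot": TCP orientation; "force": force on the tool from outside, world axes, zero at the start; "ft_torque": the same for the moment, N m; "finger_gap": opening from 0.0 (shut) to 1.0 (fully open).
Only numpy, scipy, OpenCV 4.12 (cv2) and the standard library are available. Lean on these libraries where they do the work, as an engineer would, in place of code of your own. Each camera call takes 0.05 s, during which the arm holds its last target.

## Working session

There is one attempt and no reset: what is moved stays moved. The work goes in short steps, Python scripts to look and compute and a tool call to move; the robot and the scene stay as the last step left them, time stands still between calls to the robot, and variables do not carry over. Pictures are saved under pics/ and viewed, and the job is handed in when it is done.

Besides the shell and the picture viewer there is one more tool, called as name([rows], argument=value, ...), one row to a line, values as JSON. move_arm: Moves the arm, as the interface text tells. Its arguments: {"type":"object","properties":{"gripper":{"type":"array","items":{"type":"number"}},"travel":{"type":"array","items":{"type":"array","items":{"type":"number"}}},"yaw":{"type":"array","items":{"type":"number"}},"squeeze":{"type":"number"}},"required":["gripper","travel","yaw"]}

```bash
ls; mkdir -p pics; python3 - <<'E'
from workcell import bot
import cv2,numpy as np
o=bot.get_obs()
for k,v in o.items(): print(k,np.round(v,3).tolist())
for n in ["scene","top","wrist"]:
    d=bot.get_image(n); cv2.imwrite(f"pics/a_{n}.png",d["color"])
    print(n,np.round(d["camera_matrix"],1).tolist(),d["k1"],np.round(d["R"],4).tolist(),np.round(d["t"],1).tolist())
E
```

```text
pics
time_s 0.0
joint_positions [-78.745, 7.518, 85.331, 0.001, 87.263, -4.891]
qd [0.025, -0.066, -0.011, 0.08, 0.04, 0.062]
effort [-0.001, -56.941, -50.055, -0.0, 0.015, -0.0]
position [166.847, -576.086, 403.595]
eef_rot [[-0.961, -0.0, 0.278], [-0.278, 0.002, -0.961], [-0.0, -1.0, -0.002]]
force [0.113, 0.122, 0.147]
ft_torque [0.009, 0.019, -0.024]
finger_gap 1.0
scene [[562.1, 0.0, 316.6], [0.0, 562.1, 243.5], [0.0, 0.0, 1.0]] -0.17429835797954002 [[0.6562, 0.7543, -0.0211], [0.5283, -0.4793, -0.7009], [-0.5388, 0.4488, -0.713]] [-380.8, -226.2, 1483.6]
top [[523.7, 0.0, 312.4], [0.0, 523.7, 242.0], [0.0, 0.0, 1.0]] -0.0959610212322064 [[-0.0286, -0.9994, -0.0189], [-0.9881, 0.0312, -0.1509], [0.1514, 0.0143, -0.9884]] [62.7, 574.7, 1181.6]
wrist [[417.8, 0.0, 324.1], [0.0, 417.8, 239.6], [0.0, 0.0, 1.0]] -0.009011414992782452 [[0.2776, -0.9607, -0.0018], [-0.9188, -0.266, 0.2915], [-0.2805, -0.0792, -0.9566]] [-599.6, -38.1, 379.2]
```

View pics/a_top.png

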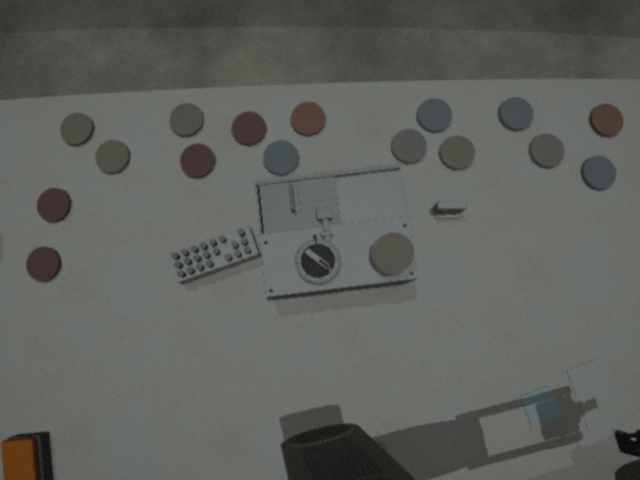

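View pics/a_scene.png

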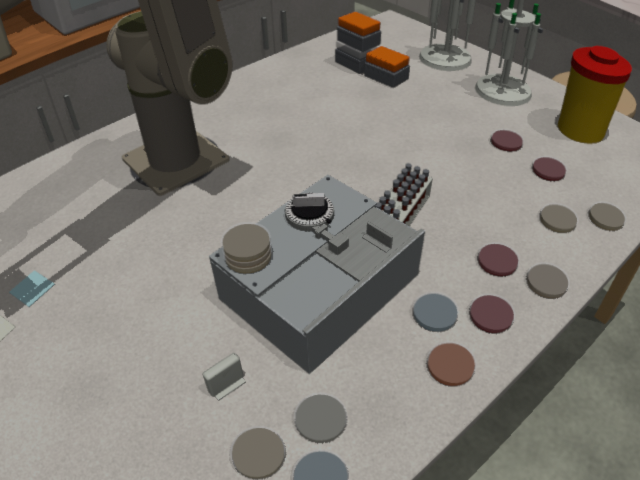

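View pics/a_wrist.png

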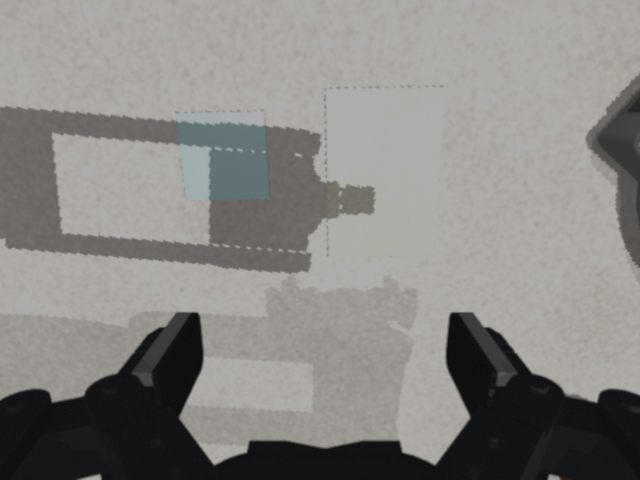

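The top view shows the box at about (257–415, 168–298), the dial at (318,260), the plates at (392,254), the flange at (293,197), the rack at (215,255) and the timer at (450,208). Next I'll zoom in and measure.

```bash
cat > h.py <<'E'
from workcell import bot
import cv2,numpy as np
def ray(d,uv):
    K=d["camera_matrix"];k=np.array(d["k1"]).item()
    p=cv2.undistortPoints(np.array(uv,float).reshape(-1,1,2),K,np.array([k,0,0,0,0.]),None,None,None,(3,100,1e-12)) if False else cv2.undistortPoints(np.array(uv,float).reshape(-1,1,2),K,np.array([k,0,0,0.]))
    R=d["R"];c=-R.T@d["t"]
    v=np.c_[p.reshape(-1,2),np.ones(len(p))]@R
    return c,v
def plane(d,uv,z):
    c,v=ray(d,uv); return c+v*((z-c[2])/v[:,2])[:,None]
def proj(d,X):
    r,_=cv2.Rodrigues(np.array(d["R"])); 
    return cv2.projectPoints(np.array(X,float).reshape(-1,1,3),r,np.array(d["t"],float),d["camera_matrix"],np.array([np.array(d["k1"]).item(),0,0,0.]))[0].reshape(-1,2)
def crop(n,u0,v0,w,h,s,name):
    d=bot.get_image(n); c=d["color"][v0:v0+h,u0:u0+w]
    cv2.imwrite("pics/"+name,cv2.resize(c,None,fx=s,fy=s,interpolation=cv2.INTER_CUBIC)); return d
E
python3 - <<'E'
from h import *
crop("top",240,155,190,150,4,"b_top.png")
E
```

```text
(no output)
```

View pics/b_top.png

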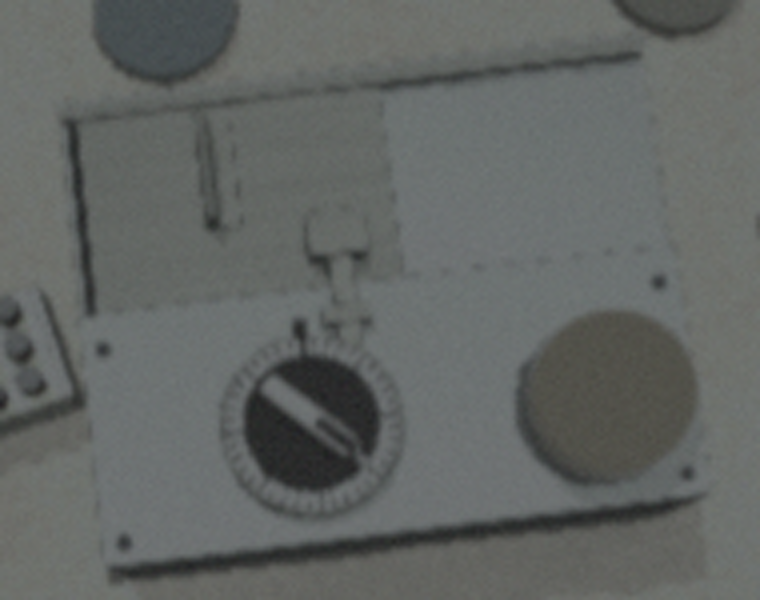

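```bash
python3 - <<'E'
from h import *
d=bot.get_image("top")
z=lambda u,v:(240+(u+.5)/4-.5,155+(v+.5)/4-.5)
nl,nr=plane(d,[z(108,570),z(705,493)],130)
print("near corners",nl,nr,np.linalg.norm(nl-nr))
fl,fr=plane(d,[z(66,120),z(642,55)],125); print("far",fl,fr,np.linalg.norm(fl-fr),np.linalg.norm(fl-nl))
sc=plane(d,[z(103,349),z(659,283),z(687,472),z(124,542)],130);print("screws",sc)
print("screw centre",sc.mean(0), np.degrees(np.arctan2(*( (sc[0]-sc[1])*[1,-1,1])[[0,1]])))
yaw=np.degrees(np.arctan2(-(nl-nr)[0],(nl-nr)[1])); print("yaw",yaw)
print("dial",plane(d,[z(311,424)],154),"tab",plane(d,[z(300,328)],148), "scale mid", plane(d,[z(312,426)],148))
b,p=plane(d,[z(268,382),z(362,458)],178); print("bar",b,p,np.linalg.norm(b-p))
print("stripe inner",plane(d,[z(322,424)],178))
fl_=plane(d,[z(204,118),z(213,225)],157); print("flange top",fl_)
print("keeper",plane(d,[z(337,230)],149))
print("plates",plane(d,[z(612,396)],176))
E
```

```text
near corners [446.51022796 145.86920971 130.        ] [ 477.99097364 -176.36345744  130.        ] 323.76678199919166
far [697.32555951 166.05421887 125.        ] [ 724.16246702 -156.62123295  125.        ] 323.7895409301578 251.67591291128676
screws [[ 566.64242913  146.64528053  130.        ]
 [ 593.52615863 -157.79694186  130.        ]
 [ 489.63742367 -167.26486683  130.        ]
 [ 461.28972129  136.98381808  130.        ]]
screw centre [527.77393318 -10.35817752 130.        ] -174.95359360286508
yaw 5.579844012267821
dial [[519.25719658  34.41634943 154.        ]] tab [[571.87582931  38.78784013 148.        ]] scale mid [[518.87032187  33.95253793 148.        ]]
bar [539.09038771  55.93914468 178.        ] [497.98153232   8.48219047 178.        ] 62.78614890312654
stripe inner [[516.28127064  28.58123021 178.        ]]
flange top [[687.11927279  87.23363951 157.        ]
 [627.8208803   83.68775685 157.        ]]
keeper [[624.59989799  17.26478868 149.        ]]
plates [[ 526.40889399 -122.45101175  176.        ]]
```

```bash
cat >> h.py <<'E'
def goal(x,y,z,j6=None,n=5):
    """print per-call 5 rows (ideal) toward the goal TCP; yaw from tool-z world angle th = j1-j6"""
    o=bot.get_obs();R=np.array(o["eef_rot"]);p=np.array(o["position"])
    t=R.T@(np.array([x,y,z])-p)
    print("t=",o["time_s"],"p",np.round(p,1),"force",np.round(o["force"],1),"gap",round(o["finger_gap"],3),"j1,j6",np.round(np.array(o["joint_positions"])[[0,5]],1))
    print("tool shift mm",np.round(t,1),"len",np.linalg.norm(t).round(1))
    if j6 is not None:
        print("yaw needed", round(j6-o["joint_positions"][5]-(np.degrees(np.arctan2(y,x))-o["joint_positions"][0]),1))
E
python3 - <<'E'
from h import *
d=bot.get_image("wrist");o=bot.get_obs();R=np.array(o["eef_rot"]);p=np.array(o["position"])
c=-d["R"].T@d["t"]; print("cam in tool",R.T@(c-p),"cam axes in tool",np.round(R.T@d["R"].T,3).tolist())
for y in(155,173): print(proj(d,p+R@[0,y,0]))
goal(519,34,430,-135)
E
```

```text
cam in tool [-73.77513503  31.12089745   0.49830992] cam axes in tool [[0.0, 0.957, 0.292], [0.0, -0.292, 0.957], [1.0, -0.0, -0.0]]
[[322.88353822 342.32153704]]
[[323.03640585 317.14757712]]
t= 0.3 p [ 166.9 -576.3  404.3] force [-1.   0.3  0.6] gap 1.0 j1,j6 [-78.7  -4.9]
tool shift mm [-507.9  -25.3 -488.3] len 705.0
yaw needed -212.6
```

move_arm([
  [-0.029,-0.003,-0.028],
  [-0.058,-0.006,-0.056],
  [-0.087,-0.009,-0.084],
  [-0.116,-0.012,-0.112],
  [-0.145,-0.015,-0.14],
], gripper=[0.085,0.085,0.085,0.085,0.085], yaw=[-7,-14,-21,-28,-35], squeeze=20)

```text
time_s: 0.72
position: [267.6, -399.8, 419.4]
eef_rot: [[-0.623, -0.0, 0.782], [-0.782, 0.001, -0.623], [-0.001, -1.0, -0.0]]
force: [1.3, -0.2, -0.0]
finger_gap: 0.993
```

```bash
python3 -c "
from h import *
goal(519,34,430,-135)"
```

```text
t= 0.7167 p [ 267.6 -399.8  419.4] force [ 1.3 -0.2 -0. ] gap 0.993 j1,j6 [-62.3 -23.8]
tool shift mm [-495.9  -10.3  -73.7] len 501.5
yaw needed -177.3
```

move_arm([
  [-0.039,-0.001,-0.006],
  [-0.078,-0.002,-0.012],
  [-0.117,-0.003,-0.018],
  [-0.156,-0.004,-0.024],
  [-0.195,-0.005,-0.03],
], gripper=[0.085,0.085,0.085,0.085,0.085], yaw=[-7,-14,-21,-28,-35])

```text
time_s: 1.13
position: [366.1, -226.8, 424.8]
eef_rot: [[-0.056, 0.001, 0.998], [-0.998, 0.0, -0.056], [-0.0, -1.0, 0.001]]
force: [0.2, 0.0, -0.1]
finger_gap: 0.994
```

```bash
python3 -c "
from h import *
goal(519,34,430,-135)"
```

```text
t= 1.1333 p [ 366.1 -226.8  424.8] force [ 0.2  0.  -0.1] gap 0.994 j1,j6 [-38.6 -35.4]
tool shift mm [-269.    -5.   138.1] len 302.4
yaw needed -142.0
```

move_arm([
  [-0.035,-0.001,0.018],
  [-0.07,-0.002,0.036],
  [-0.105,-0.003,0.054],
  [-0.14,-0.004,0.072],
  [-0.175,-0.005,0.09],
], gripper=[0.085,0.085,0.085,0.085,0.085], yaw=[-7,-14,-21,-28,-35])

```text
time_s: 1.55
position: [466.2, -55.1, 430.2]
eef_rot: [[0.532, 0.002, 0.847], [-0.847, -0.0, 0.532], [0.001, -1.0, 0.001]]
force: [0.3, 0.0, 0.1]
finger_gap: 0.996
```

```bash
python3 -c "
from h import *
goal(519,34,430,-135)"
```

```text
t= 1.55 p [466.2 -55.1 430.2] force [0.3 0.  0.1] gap 0.996 j1,j6 [-13.  -45.1]
tool shift mm [-47.3   0.3  92.1] len 103.5
yaw needed -106.6
```

move_arm([
  [-0.016,0,0.03],
  [-0.031,0,0.06],
  [-0.047,0,0.092],
  [-0.047,0,0.092],
  [-0.047,0,0.092],
], gripper=[0.085,0.085,0.085,0.085,0.085], yaw=[-7,-14,-21,-28,-35])

```text
time_s: 1.97
position: [519.7, 35.7, 429.9]
eef_rot: [[0.925, 0.001, 0.38], [-0.38, 0.0, 0.925], [0.001, -1.0, 0.0]]
force: [-0.3, -1.1, 0.9]
finger_gap: 0.995
```

move_arm([
  [0,0,0],
  [0,0,0],
  [0,0,0],
  [0,0,0],
  [0,0,0],
], gripper=[0.085,0.085,0.085,0.085,0.085], yaw=[-7,-14,-21,-28,-35])

```text
time_s: 2.38
position: [519.7, 35.8, 429.8]
eef_rot: [[0.974, 0.001, -0.226], [0.226, 0.0, 0.974], [0.001, -1.0, -0.0]]
force: [-0.2, 1.5, -0.9]
finger_gap: 0.997
```

move_arm([
  [0,0,0],
  [0,0,0],
  [0,0,0],
  [0,0,0],
  [0,0,0],
], gripper=[0.085,0.085,0.085,0.085,0.085], yaw=[-7,-14,-21,-28,-35])

```text
time_s: 2.8
position: [519.6, 35.8, 429.8]
eef_rot: [[0.664, 0.001, -0.748], [0.748, 0.0, 0.664], [0.001, -1.0, -0.0]]
force: [-0.3, -0.4, 1.0]
finger_gap: 0.998
```

```bash
python3 -c "
from h import *
goal(519,34,430,-135)
d=bot.get_image('wrist'); cv2.imwrite('pics/c_wrist.png',d['color'])"
```

```text
t= 2.8 p [519.6  35.8 429.8] force [-0.3 -0.4  1. ] gap 0.998 j1,j6 [  -1.7 -140.1]
tool shift mm [-1.8 -0.2 -0.7] len 1.9
yaw needed -0.4
```

View pics/c_wrist.png

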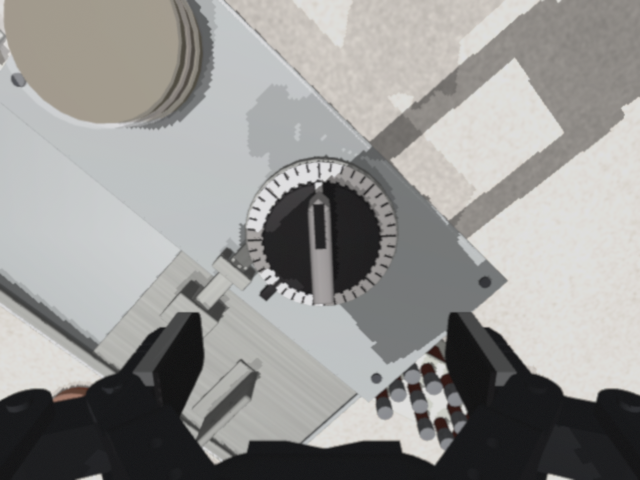

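The wrist view shows the scale centred near (322,232), with the bar upright in the picture from (323,303) to (318,183) and pointing at about 15. I'll zoom in for a precise fit.

```bash
python3 - <<'E'
from h import *
d=crop("wrist",230,145,190,150,4,"d1.png")
c=d["color"]
def draw(cx,cy,zp,yaw,n,name):
    im=cv2.resize(c[145:295+20,230:420],None,fx=4,fy=4,interpolation=cv2.INTER_CUBIC)
    im=np.ascontiguousarray(im[:600])
    def pl(X,col):
        q=(proj(d,X)-[230,145])*4+1.5
        cv2.polylines(im,[np.int32(np.round(q*16))],True,col,1,cv2.LINE_AA,4)
    a=np.radians(np.arange(0,360,3))
    circ=lambda r,z:np.c_[cx+r*np.cos(a),cy+r*np.sin(a),0*a+z]
    pl(circ(49,148),(0,0,255)); pl(circ(36,zp),(0,255,0))
    th=np.radians(yaw-9*n); u=np.array([np.cos(th),np.sin(th)]);v=np.array([-u[1],u[0]])
    P=[[cx,cy]+s*u+t*v for s,t in((-30,-6),(26,-6),(32,0),(26,6),(-30,6))]
    pl(np.c_[np.array(P),np.full(5,zp+25)],(255,0,255))
    P=[[cx,cy]+s*u+t*v for s,t in((-30,-6),(-30,6))]
    for s in (47,): 
        t0=np.radians(yaw); pl(np.array([[cx,cy,148],[cx+49*np.cos(t0),cy+49*np.sin(t0),148]]),(255,255,0))
    cv2.imwrite("pics/"+name,im)
draw(519,34,154,5.1,15.1,"d2.png")
E
```

```text
(no output)
```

View pics/d2.png

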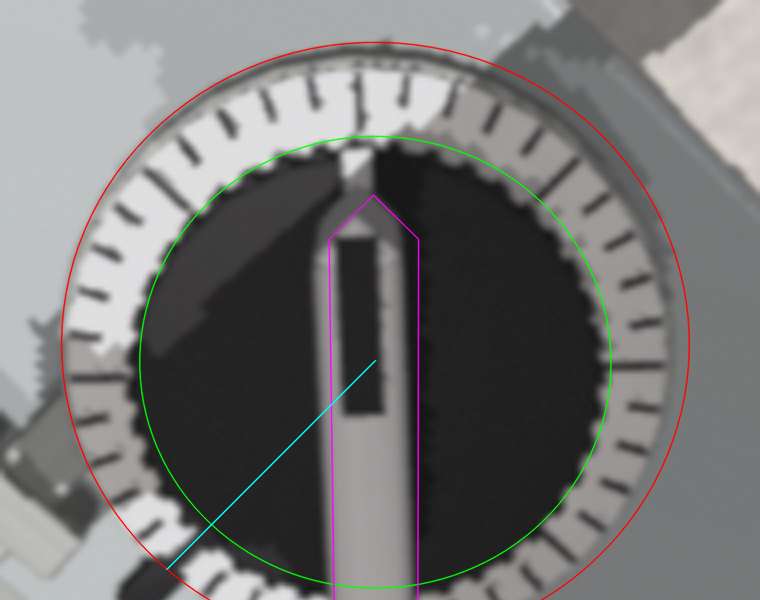

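```bash
python3 - <<'E'
from h import *
from scipy.optimize import least_squares
d=bot.get_image("wrist")
pts=np.array([(98,377),(167,190),(360,104),(559,178),(635,366),(558,545)],float); n=np.array([5,10,15,20,25,30])
uv=(pts-1.5)/4+[230,145]
P=plane(d,uv,148)[:,:2]
def f(x):
    th=np.radians(x[2]-9*n); return (np.c_[x[0]+x[3]*np.cos(th),x[1]+x[3]*np.sin(th)]-P).ravel()
s=least_squares(f,[519,34,5,42]); print(s.x,np.round(s.fun,2))
z=lambda u,v:((u-1.5)/4+230,(v-1.5)/4+145)
# dial plate edges
for zp in (150,154):
    e=plane(d,[z(133,375),z(605,365)],zp); print(zp,e.mean(0),np.linalg.norm(e[0]-e[1]))
# bar: left/right edge top at several rows, z=178
for zt in (174,178):
    e=plane(d,[z(314,280),z(404,280),z(326,560),z(413,560)],zt); 
    print(zt,np.linalg.norm(e[0]-e[1]),np.linalg.norm(e[2]-e[3])); a,b=(e[0]+e[1])/2,(e[2]+e[3])/2
    print("centreline",a,b,np.degrees(np.arctan2(*(a-b)[[1,0]])))
    u=(a-b)[:2]/np.linalg.norm((a-b)[:2]); v=np.array([-u[1],u[0]]); print("perp offset of fitted axis from bar line",(s.x[:2]-a[:2])@v)
o=bot.get_obs(); R=np.array(o["eef_rot"]); print(R.T@(np.array([s.x[0],s.x[1],o["position"][2]])-o["position"]))
E
```

```text
[521.19874072  34.7246726    4.56766177  42.09858316] [ 0.04  0.33  0.01 -0.2  -0.15 -0.16  0.15  0.17 -0.16  0.15  0.11 -0.29]
150 [520.38478233  34.13010034 150.        ] 73.35693712318138
154 [519.56658208  33.25366472 154.        ] 72.17712274027353
174 12.427992966566427 12.651726026029907
centreline [507.80951678  18.32058787 174.        ] [534.67247946  50.39830148 174.        ] -129.9439456894952
perp offset of fitted axis from bar line -0.2668877618204644
178 12.20676248875429 12.426512880076604
centreline [507.12778     17.63196861 178.        ] [533.51255557  49.13866742 178.        ] -129.9439456894953
perp offset of fitted axis from bar line -0.18633825897845036
[ 2.52062189e-01  7.57048840e-04 -1.89449011e+00]
```

Pointer is at 15.0, the box yaw is about 4.6–5.1°, and the axis is near (520.5, 34.5). Open fingertips measure about 158 ahead, so the stated 173 is for shut fingers. Next I descend with a −1.6° yaw.

```bash
python3 -c "
from h import *
print(bot.tips_ahead)
goal(520.7,34.4,335,-141.7)"
```

```text
173.4
t= 2.95 p [519.6  35.8 429.8] force [-0.3  0.5 -0.5] gap 0.996 j1,j6 [  -1.7 -139.6]
tool shift mm [-0.4 94.8 -1.7] len 94.8
yaw needed -7.6
```

move_arm([
  [-0.0004,0.035,-0.0017],
  [-0.0004,0.07,-0.0017],
  [-0.0004,0.095,-0.0017],
  [-0.0004,0.095,-0.0017],
  [-0.0004,0.095,-0.0017],
], gripper=[0.085,0.085,0.07,0.05,0.03], yaw=[-2,-2,-2,-2,-2])

```text
time_s: 3.37
position: [520.0, 34.4, 333.6]
eef_rot: [[0.647, -0.003, -0.763], [0.763, 0.0, 0.647], [-0.002, -1.0, 0.002]]
force: [0.3, -1.1, 0.7]
finger_gap: 0.597
```

move_arm([
  [0,0,0],
  [0,0,0],
  [0,0,0],
  [0,0,0],
  [0,0,0],
], gripper=[0.02,0.016,0.016,0.016,0.016], yaw=[0,0,0,0,0])

```text
time_s: 3.78
position: [520.4, 34.4, 334.8]
eef_rot: [[0.647, -0.001, -0.762], [0.762, 0.0, 0.647], [-0.001, -1.0, 0.001]]
force: [-0.6, -0.1, -0.6]
finger_gap: 0.189
```

```bash
python3 -c "
from h import *
goal(520.7,34.4,335,-141.7)
print(bot.get_obs()['eef_rot'])
d=bot.get_image('wrist'); cv2.imwrite('pics/e_wrist.png',d['color'])"
```

```text
t= 3.7833 p [520.4  34.4 334.8] force [-0.6 -0.1 -0.6] gap 0.189 j1,j6 [  -1.9 -141.5]
tool shift mm [ 0.2 -0.2 -0.2] len 0.4
yaw needed -5.8
[[ 6.47154622e-01 -1.12789834e-03 -7.62357936e-01]
 [ 7.62358545e-01  1.87473324e-04  6.47154861e-01]
 [-5.87003119e-04 -9.99999346e-01  9.81187168e-04]]
```

View pics/e_wrist.png

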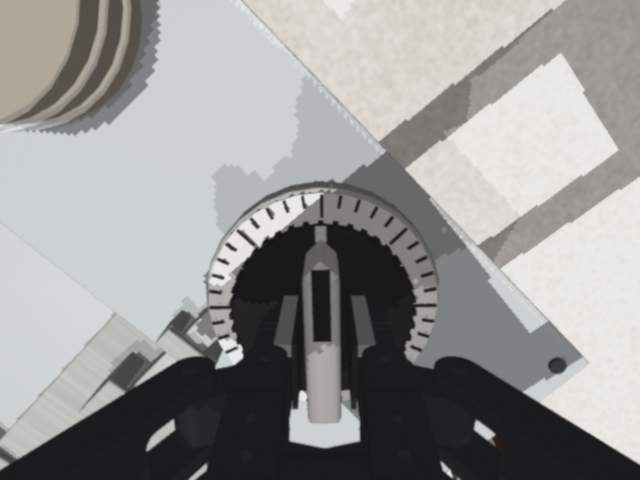

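move_arm([
  [0,0,-0.0004],
  [0,0,-0.0004],
  [0,0,-0.0004],
  [0,0,-0.0004],
  [0,0,-0.0004],
], gripper=[0.014,0.014,0.014,0.014,0.014], yaw=[3,7,13,20,27])

```text
time_s: 4.25
position: [520.6, 34.3, 334.9]
eef_rot: [[0.925, -0.001, -0.38], [0.38, 0.001, 0.925], [-0.001, -1.0, 0.001]]
force: [-0.4, 2.1, 0.2]
finger_gap: 0.163
```

move_arm([
  [0,0,0],
  [0,0,0],
  [0,0,0],
  [0,0,0],
  [0,0,0],
], gripper=[0.014,0.014,0.014,0.014,0.014], yaw=[7,14,21,28,35])

```text
time_s: 4.67
position: [520.5, 34.9, 335.0]
eef_rot: [[0.974, -0.002, 0.225], [-0.225, 0.002, 0.974], [-0.002, -1.0, 0.002]]
force: [-1.3, 4.4, -0.2]
finger_gap: 0.163
```

```bash
python3 -c "
from h import *
goal(520.7,34.4,335,-141.7)
o=bot.get_obs();print(o['ft_torque'])
d=bot.get_image('wrist'); cv2.imwrite('pics/f_wrist.png',d['color'])"
```

```text
t= 4.6667 p [520.5  34.9 335. ] force [-1.3  4.4 -0.2] gap 0.163 j1,j6 [ -1.8 -78.9]
tool shift mm [ 0.3  0.  -0.4] len 0.5
yaw needed -68.5
[0.74792514 0.12739441 0.11963588]
```

View pics/f_wrist.png

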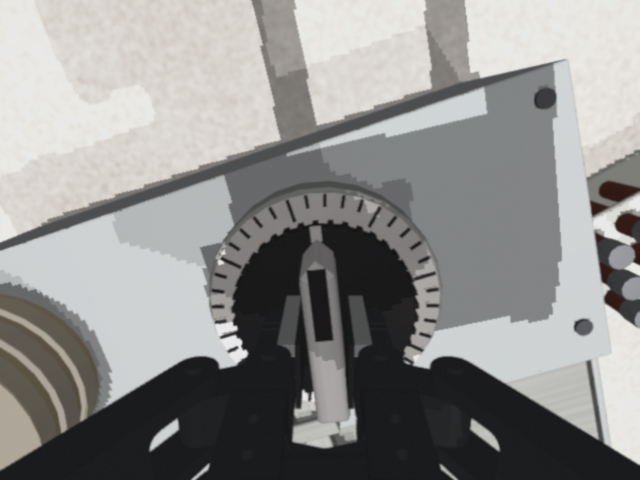

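move_arm([
  [0,0,0.0004],
  [0,0,0.0004],
  [0,0,0.0004],
  [0,0,0.0004],
  [0,0,0.0004],
], gripper=[0.014,0.014,0.014,0.014,0.014], yaw=[7,14,21,28,35])

```text
time_s: 5.13
position: [520.8, 35.6, 335.1]
eef_rot: [[0.661, -0.001, 0.75], [-0.75, 0.003, 0.661], [-0.003, -1.0, 0.001]]
force: [2.6, 3.4, -1.7]
finger_gap: 0.163
```

move_arm([
  [0,0,0],
  [0,0,0],
  [0,0,0],
  [0,0,0],
  [0,0,0],
], gripper=[0.014,0.014,0.014,0.014,0.014], yaw=[7,14,21,28,35])

```text
time_s: 5.55
position: [521.1, 35.9, 335.2]
eef_rot: [[0.108, 0.001, 0.994], [-0.994, 0.003, 0.108], [-0.003, -1.0, 0.001]]
force: [3.8, 2.5, -2.7]
finger_gap: 0.165
```

move_arm([
  [0,0,0],
  [0,0,0],
  [0,0,0],
  [0,0,0],
  [0,0,0],
], gripper=[0.014,0.014,0.014,0.014,0.014], yaw=[7,14,21,28,35])

```text
time_s: 5.97
position: [521.6, 35.8, 335.4]
eef_rot: [[-0.484, 0.003, 0.875], [-0.875, 0.003, -0.484], [-0.004, -1.0, 0.001]]
force: [3.3, 0.5, -3.1]
finger_gap: 0.16
```

```bash
python3 -c "
from h import *
goal(520.7,35,335,-141.7)
"
```

```text
t= 5.9667 p [521.6  35.8 335.4] force [ 3.3  0.5 -3.1] gap 0.16 j1,j6 [-1.8 27.1]
tool shift mm [ 1.1  0.4 -0.4] len 1.3
yaw needed -174.5
```

move_arm([
  [0,0,0],
  [0,0,0],
  [0,0,0],
  [0,0,0],
  [0,0,0],
], gripper=[0.014,0.014,0.014,0.014,0.014], yaw=[7,14,21,28,35])

```text
time_s: 6.38
position: [521.9, 35.4, 335.6]
eef_rot: [[-0.9, 0.004, 0.437], [-0.437, 0.002, -0.9], [-0.004, -1.0, -0.0]]
force: [2.8, -1.8, -1.6]
finger_gap: 0.166
```

move_arm([
  [0,0,0],
  [0,0,0],
  [0,0,0],
  [0,0,0],
  [0,0,0],
], gripper=[0.014,0.014,0.014,0.014,0.014], yaw=[7,14,21,28,35])

```text
time_s: 6.8
position: [522.0, 35.0, 335.6]
eef_rot: [[-0.987, 0.004, -0.161], [0.161, 0.001, -0.987], [-0.004, -1.0, -0.002]]
force: [0.9, -2.1, -1.7]
finger_gap: 0.164
```

move_arm([
  [0,0,0],
  [0,0,0],
  [0,0,0],
  [0,0,0],
  [0,0,0],
], gripper=[0.014,0.014,0.014,0.014,0.014], yaw=[7,14,21,28,35])

```text
time_s: 7.22
position: [521.9, 34.6, 335.6]
eef_rot: [[-0.714, 0.004, -0.7], [0.7, 0.0, -0.714], [-0.003, -1.0, -0.003]]
force: [-1.4, -2.3, -0.2]
finger_gap: 0.162
```

```bash
python3 -c "
from h import *
goal(521.5,35.5,335,-141.7)
"
```

```text
t= 7.2167 p [521.9  34.6 335.6] force [-1.4 -2.3 -0.2] gap 0.162 j1,j6 [ -1.8 132.6]
tool shift mm [ 0.9  0.6 -0.4] len 1.2
yaw needed -280.1
```

move_arm([
  [0,0,0],
  [0,0,0],
  [0.0005,0.0006,0],
  [0.0005,0.0006,0],
  [0.0005,0.0006,0],
], gripper=[0.085,0.085,0.085,0.085,0.085], yaw=[0,-7,-14,-21,-28])

```text
time_s: 7.63
position: [521.6, 34.9, 335.1]
eef_rot: [[-0.963, 0.004, -0.271], [0.271, 0.0, -0.963], [-0.004, -1.0, -0.001]]
force: [0.4, 0.2, -0.2]
finger_gap: 0.865
```

move_arm([
  [0,0,0],
  [0,0,0],
  [0,0,0],
  [0,0,0],
  [0,0,0],
], gripper=[0.085,0.085,0.085,0.085,0.085], yaw=[-7,-14,-21,-28,-35])

```text
time_s: 8.05
position: [521.7, 34.9, 335.4]
eef_rot: [[-0.94, 0.004, 0.342], [-0.342, -0.0, -0.94], [-0.004, -1.0, 0.002]]
force: [0.5, 0.4, 0.0]
finger_gap: 0.996
```

```bash
python3 -c "
from h import *
goal(521.5,35,335,-47.4)
d=bot.get_image('wrist'); cv2.imwrite('pics/g_wrist.png',d['color'])
"
```

```text
t= 8.05 p [521.7  34.9 335.4] force [0.5 0.4 0. ] gap 0.996 j1,j6 [-1.8 68.2]
tool shift mm [ 0.1  0.4 -0.2] len 0.4
yaw needed -121.2
```

View pics/g_wrist.png

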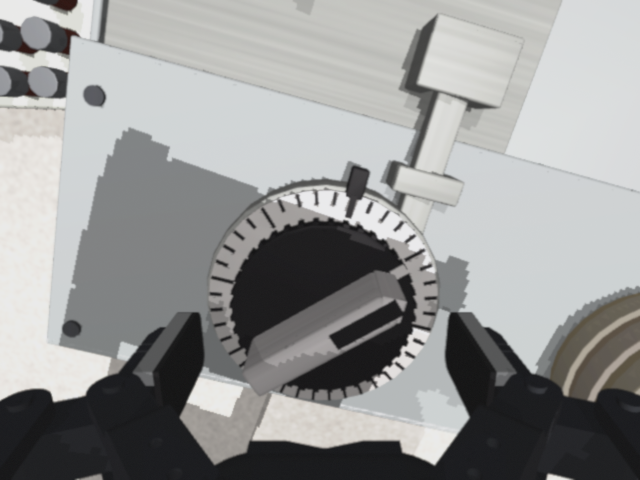

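move_arm([
  [0,0,0],
  [0,0,0],
  [0,0,0],
  [0,0,0],
  [0,0,0],
], gripper=[0.085,0.085,0.085,0.085,0.085], yaw=[-7,-14,-21,-28,-35])

```text
time_s: 8.52
position: [521.8, 34.9, 335.5]
eef_rot: [[-0.566, 0.005, 0.825], [-0.825, -0.0, -0.566], [-0.003, -1.0, 0.004]]
force: [-0.2, -0.4, -0.2]
finger_gap: 0.992
```

move_arm([
  [0,0,0],
  [0,0,0],
  [0,0,0],
  [0,0,0],
  [0,0,0],
], gripper=[0.085,0.085,0.085,0.085,0.085], yaw=[-7,-14,-21,-28,-35])

```text
time_s: 8.93
position: [521.8, 34.8, 335.7]
eef_rot: [[0.018, 0.005, 1.0], [-1.0, -0.0, 0.018], [0.0, -1.0, 0.005]]
force: [-0.4, -0.5, 0.7]
finger_gap: 0.995
```

```bash
python3 -c "
from h import *
goal(521.5,35,335,-47.4)
"
```

```text
t= 8.9333 p [521.8  34.8 335.7] force [-0.4 -0.5  0.7] gap 0.995 j1,j6 [-1.8 -2.8]
tool shift mm [-0.2  0.7 -0.3] len 0.8
yaw needed -50.2
```

move_arm([
  [0,0.0007,0],
  [0,0.0007,0],
  [0,0.0007,0],
  [0,0.0007,0],
  [0,0.0007,0],
], gripper=[0.085,0.085,0.085,0.07,0.055], yaw=[-7,-14,-21,-28,-35])

```text
time_s: 9.35
position: [521.9, 34.8, 335.2]
eef_rot: [[0.595, 0.005, 0.804], [-0.804, -0.0, 0.595], [0.003, -1.0, 0.004]]
force: [-0.5, 0.0, -0.8]
finger_gap: 0.743
```

```bash
python3 -c "
from h import *
goal(521.5,35,335,-47.4)
"
```

```text
t= 9.35 p [521.9  34.8 335.2] force [-0.5  0.  -0.8] gap 0.743 j1,j6 [ -1.8 -38.3]
tool shift mm [-0.4  0.2 -0.2] len 0.5
yaw needed -14.7
```

move_arm([
  [-0.0003,0,0],
  [-0.0003,0,0],
  [-0.0003,0,0],
  [-0.0003,0,0],
  [-0.0003,0,0],
], gripper=[0.04,0.025,0.014,0.014,0.014], yaw=[-6,-9,-9,-9,-7])

```text
time_s: 9.77
position: [521.6, 34.8, 335.3]
eef_rot: [[0.688, 0.005, 0.726], [-0.726, -0.001, 0.688], [0.004, -1.0, 0.003]]
force: [-1.9, -1.9, 1.8]
finger_gap: 0.165
```

move_arm([
  [0,0,0],
  [0,0,0],
  [0,0,0],
  [0,0,0],
  [0,0,0],
], gripper=[0.014,0.014,0.014,0.014,0.014], yaw=[5,12,19,26,33])

```text
time_s: 10.18
position: [521.4, 34.6, 335.3]
eef_rot: [[0.174, 0.004, 0.985], [-0.985, -0.001, 0.174], [0.002, -1.0, 0.004]]
force: [-3.1, -1.0, 1.7]
finger_gap: 0.163
```

move_arm([
  [0,0,0],
  [0,0,0],
  [0,0,0],
  [0,0,0],
  [0,0,0],
], gripper=[0.014,0.014,0.014,0.014,0.014], yaw=[7,14,21,28,35])

```text
time_s: 10.6
position: [521.1, 34.6, 335.3]
eef_rot: [[-0.429, 0.003, 0.903], [-0.903, -0.002, -0.429], [0.0, -1.0, 0.003]]
force: [-3.1, 0.3, 2.1]
finger_gap: 0.162
```

move_arm([
  [0,0,0],
  [0,0,0],
  [0,0,0],
  [0,0,0],
  [0,0,0],
], gripper=[0.014,0.014,0.014,0.014,0.014], yaw=[7,14,21,28,35])

```text
time_s: 11.02
position: [520.8, 34.9, 335.3]
eef_rot: [[-0.873, 0.002, 0.487], [-0.487, -0.001, -0.873], [-0.001, -1.0, 0.002]]
force: [-2.8, 2.0, 1.6]
finger_gap: 0.164
```

```bash
python3 -c "
from h import *
goal(521.5,35,335,-47.4)
"
```

```text
t= 11.0167 p [520.8  34.9 335.3] force [-2.8  2.   1.6] gap 0.164 j1,j6 [-1.8 59.1]
tool shift mm [-0.7  0.3  0.2] len 0.7
yaw needed -112.1
```

move_arm([
  [0,0,0],
  [0,0,0],
  [0,0,0],
  [0,0,0],
  [0,0,0],
], gripper=[0.014,0.014,0.014,0.014,0.014], yaw=[7,14,21,28,35])

```text
time_s: 11.43
position: [520.7, 35.2, 335.3]
eef_rot: [[-0.994, 0.001, -0.109], [0.109, -0.0, -0.994], [-0.001, -1.0, 0.0]]
force: [-0.7, 3.1, -0.1]
finger_gap: 0.166
```

move_arm([
  [0,0,0],
  [0,0,0],
  [0,0,0],
  [0,0,0],
  [0,0,0],
], gripper=[0.014,0.014,0.014,0.014,0.014], yaw=[7,14,21,28,35])

```text
time_s: 11.85
position: [520.8, 35.5, 335.3]
eef_rot: [[-0.747, 0.002, -0.665], [0.665, 0.0, -0.747], [-0.001, -1.0, -0.001]]
force: [1.5, 2.1, 0.3]
finger_gap: 0.162
```

move_arm([
  [0,0,0],
  [0,0,0],
  [0,0,0],
  [0,0,0],
  [0,0,0],
], gripper=[0.014,0.03,0.085,0.085,0.085], yaw=[5,5,5,0,-7])

```text
time_s: 12.27
position: [520.8, 35.5, 335.4]
eef_rot: [[-0.826, 0.002, -0.564], [0.564, 0.0, -0.826], [-0.001, -1.0, -0.001]]
force: [0.6, -0.0, 0.5]
finger_gap: 0.727
```

```bash
python3 -c "
from h import *
goal(521.5,35,335,-47.4)
d=bot.get_image('wrist'); cv2.imwrite('pics/i_wrist.png',d['color'])
"
```

```text
t= 12.2667 p [520.8  35.5 335.4] force [ 0.6 -0.   0.5] gap 0.727 j1,j6 [ -1.7 122.6]
tool shift mm [-0.9  0.4 -0. ] len 0.9
yaw needed -175.6
```

View pics/i_wrist.png

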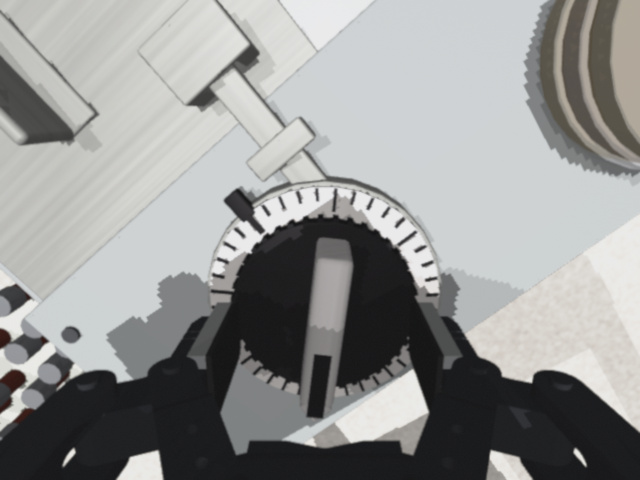

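```bash
cat >> h.py <<'E'
YB=4.8
def readn(d,blunt,tip,z=179):
    P=plane(d,[blunt,tip],z)[:,:2]; u=P[1]-P[0]; th=np.degrees(np.arctan2(u[1],u[0])); mid=(P[0]*32+P[1]*30)/62
    print("n",((YB-th)/9)%40,"world deg",th,"len",np.linalg.norm(u),"mid",mid)
    # required j6 for pads parallel to the bar: th_z=j1-j6
    j1=bot.get_obs()["joint_positions"][0]; print("aligned j6",[((j1-th+90+k)+180)%360-180 for k in(0,180)])
E
python3 -c "
from h import *
d=bot.get_image('wrist')
readn(d,(335,240),(316,415))
"
```

```text
n 24.887900023541214 world deg 140.80889978812908 len 66.21096362508473 mid [523.87332336  32.28088117]
aligned j6 [np.float64(-52.55359156954256), np.float64(127.44640843045744)]
```

move_arm([
  [-0.0005,0,0],
  [-0.0005,0,0],
  [-0.0005,0,0],
  [-0.0005,0,0],
  [-0.0005,0,0],
], gripper=[0.085,0.085,0.085,0.085,0.085], yaw=[-7,-14,-21,-28,-35])

```text
time_s: 12.78
position: [521.2, 35.1, 335.4]
eef_rot: [[-1.0, 0.002, 0.014], [-0.014, 0.0, -1.0], [-0.002, -1.0, -0.0]]
force: [-0.0, -0.2, 0.2]
finger_gap: 0.996
```

move_arm([
  [0,0,0],
  [0,0,0],
  [0,0,0],
  [0,0,0],
  [0,0,0],
], gripper=[0.085,0.085,0.085,0.085,0.085], yaw=[-7,-14,-21,-28,-35])

```text
time_s: 13.2
position: [521.2, 35.1, 335.4]
eef_rot: [[-0.809, 0.002, 0.587], [-0.587, 0.0, -0.809], [-0.002, -1.0, 0.001]]
force: [-0.4, -0.2, 0.2]
finger_gap: 0.995
```

move_arm([
  [0,0,0],
  [0,0,0],
  [0,0,0],
  [0,0,0],
  [0,0,0],
], gripper=[0.085,0.085,0.085,0.085,0.085], yaw=[-7,-14,-21,-28,-35])

```text
time_s: 13.62
position: [521.2, 35.1, 335.4]
eef_rot: [[-0.323, 0.002, 0.946], [-0.946, 0.0, -0.323], [-0.001, -1.0, 0.002]]
force: [-0.5, -0.6, 0.5]
finger_gap: 0.993
```

move_arm([
  [0,0,0],
  [0,0,0],
  [0,0,0],
  [0,0,0],
  [0,0,0],
], gripper=[0.085,0.085,0.085,0.085,0.085], yaw=[-7,-14,-21,-28,-35])

```text
time_s: 14.03
position: [521.2, 35.0, 335.4]
eef_rot: [[0.281, 0.002, 0.96], [-0.96, 0.0, 0.281], [0.0, -1.0, 0.002]]
force: [0.3, -0.5, 0.6]
finger_gap: 0.994
```

```bash
python3 -c "
from h import *
goal(521.3,35,335,-50)
"
```

```text
t= 14.0333 p [521.2  35.  335.4] force [ 0.3 -0.5  0.6] gap 0.994 j1,j6 [ -1.8 -18.1]
tool shift mm [0.  0.4 0.1] len 0.4
yaw needed -37.5
```

move_arm([
  [0,0.0004,0],
  [0,0.0004,0],
  [0,0.0004,0],
  [0,0.0004,0],
  [0,0.0004,0],
], gripper=[0.085,0.08,0.06,0.045,0.03], yaw=[-7,-14,-21,-28,-32])

```text
time_s: 14.45
position: [521.2, 34.9, 335.1]
eef_rot: [[0.75, 0.002, 0.662], [-0.662, 0.0, 0.75], [0.001, -1.0, 0.001]]
force: [0.3, -0.2, 0.1]
finger_gap: 0.53
```

move_arm([
  [0,0,0],
  [0,0,0],
  [0,0,0],
  [0,0,0],
  [0,0,0],
], gripper=[0.014,0.014,0.014,0.014,0.014], yaw=[0,0,4,11,18])

```text
time_s: 14.87
position: [521.3, 35.2, 335.1]
eef_rot: [[0.5, 0.002, 0.866], [-0.866, 0.001, 0.5], [0.0, -1.0, 0.002]]
force: [1.0, 1.6, -0.0]
finger_gap: 0.165
```

move_arm([
  [0,0,0],
  [0,0,0],
  [0,0,0],
  [0,0,0],
  [0,0,0],
], gripper=[0.014,0.014,0.014,0.014,0.014], yaw=[7,14,21,28,35])

```text
time_s: 15.28
position: [521.3, 35.2, 335.1]
eef_rot: [[-0.097, 0.002, 0.995], [-0.995, 0.001, -0.097], [-0.001, -1.0, 0.002]]
force: [1.4, 0.1, -0.5]
finger_gap: 0.162
```

move_arm([
  [0,0,0],
  [0,0,0],
  [0,0,0],
  [0,0,0],
  [0,0,0],
], gripper=[0.014,0.014,0.014,0.014,0.014], yaw=[7,14,21,28,35])

```text
time_s: 15.7
position: [521.4, 35.2, 335.1]
eef_rot: [[-0.659, 0.003, 0.753], [-0.753, 0.001, -0.659], [-0.002, -1.0, 0.002]]
force: [-0.2, -0.1, -0.8]
finger_gap: 0.164
```

```bash
python3 -c "
from h import *
goal(521.3,35,335,-50)
"
```

```text
t= 15.7 p [521.4  35.2 335.1] force [-0.2 -0.1 -0.8] gap 0.164 j1,j6 [-1.8 39.4]
tool shift mm [0.2 0.1 0.1] len 0.3
yaw needed -95.0
```

move_arm([
  [0,0,0],
  [0,0,0],
  [0,0,0],
  [0,0,0],
  [0,0,0],
], gripper=[0.014,0.014,0.014,0.014,0.014], yaw=[7,14,21,28,35])

```text
time_s: 16.12
position: [521.4, 35.1, 335.1]
eef_rot: [[-0.973, 0.003, 0.229], [-0.229, 0.0, -0.973], [-0.003, -1.0, 0.0]]
force: [0.6, 0.1, 0.3]
finger_gap: 0.167
```

move_arm([
  [0,0,0],
  [0,0,0],
  [0,0,0],
  [0,0,0],
  [0,0,0],
], gripper=[0.014,0.014,0.014,0.014,0.014], yaw=[7,14,21,28,35])

```text
time_s: 16.53
position: [521.4, 35.1, 335.1]
eef_rot: [[-0.925, 0.003, -0.381], [0.381, 0.0, -0.925], [-0.002, -1.0, -0.001]]
force: [-0.7, -0.2, -0.2]
finger_gap: 0.163
```

move_arm([
  [0,0,0],
  [0,0,0],
  [0,0,0],
  [0,0,0],
  [0,0,0],
], gripper=[0.014,0.014,0.014,0.014,0.014], yaw=[7,14,21,25,25])

```text
time_s: 16.95
position: [521.4, 35.0, 335.1]
eef_rot: [[-0.672, 0.003, -0.741], [0.741, 0.0, -0.672], [-0.002, -1.0, -0.002]]
force: [-1.0, -0.5, -0.0]
finger_gap: 0.163
```

```bash
python3 -c "
from h import *
goal(521.3,35,335,-50)
"
```

```text
t= 16.95 p [521.4  35.  335.1] force [-1.  -0.5 -0. ] gap 0.163 j1,j6 [ -1.8 136. ]
tool shift mm [0.1 0.1 0.1] len 0.2
yaw needed -191.6
```

move_arm([
  [0,0,0],
  [0,0,0],
  [0,0,0],
  [0,0,0],
  [0,0,0],
], gripper=[0.085,0.085,0.085,0.085,0.085], yaw=[0,-7,-14,-21,-28])

```text
time_s: 17.37
position: [521.4, 35.0, 335.1]
eef_rot: [[-0.943, 0.003, -0.332], [0.332, 0.0, -0.943], [-0.003, -1.0, -0.001]]
force: [-0.4, 0.0, -0.0]
finger_gap: 0.864
```

move_arm([
  [0,0,0],
  [0,0,0],
  [0,0,0],
  [0,0,0],
  [0,0,0],
], gripper=[0.085,0.085,0.085,0.085,0.085], yaw=[-7,-14,-21,-28,-35])

```text
time_s: 17.78
position: [521.4, 35.0, 335.2]
eef_rot: [[-0.961, 0.003, 0.276], [-0.276, 0.0, -0.961], [-0.003, -1.0, 0.001]]
force: [-0.7, -0.2, 0.1]
finger_gap: 0.996
```

move_arm([
  [0,0,0],
  [0,0,0],
  [0,0,0],
  [0,0,0],
  [0,0,0],
], gripper=[0.085,0.085,0.085,0.085,0.085], yaw=[-7,-14,-21,-28,-35])

```text
time_s: 18.2
position: [521.5, 35.0, 335.2]
eef_rot: [[-0.624, 0.003, 0.782], [-0.782, 0.0, -0.624], [-0.002, -1.0, 0.002]]
force: [0.0, 0.4, -0.3]
finger_gap: 0.997
```

move_arm([
  [0,0,0],
  [0,0,0],
  [0,0,0],
  [0,0,0],
  [0,0,0],
], gripper=[0.085,0.085,0.085,0.085,0.085], yaw=[-7,-14,-21,-28,-35])

```text
time_s: 18.62
position: [521.5, 35.0, 335.2]
eef_rot: [[-0.056, 0.003, 0.998], [-0.998, 0.0, -0.056], [-0.0, -1.0, 0.003]]
force: [-1.0, 0.1, 0.2]
finger_gap: 0.994
```

```bash
python3 -c "
from h import *
goal(521.4,35,335,-44)
"
```

```text
t= 18.6167 p [521.5  35.  335.2] force [-1.   0.1  0.2] gap 0.994 j1,j6 [-1.8  1.4]
tool shift mm [ 0.   0.2 -0.1] len 0.2
yaw needed -51.0
```

move_arm([
  [0,0,0],
  [0,0,0],
  [0,0,0],
  [0,0,0],
  [0,0,0],
], gripper=[0.085,0.085,0.075,0.065,0.05], yaw=[-7,-14,-21,-28,-35])

```text
time_s: 19.03
position: [521.5, 35.0, 335.2]
eef_rot: [[0.533, 0.003, 0.846], [-0.846, 0.0, 0.533], [0.001, -1.0, 0.003]]
force: [0.6, -0.0, -1.0]
finger_gap: 0.635
```

move_arm([
  [0,0,0],
  [0,0,0],
  [0,0,0],
  [0,0,0],
  [0,0,0],
], gripper=[0.035,0.02,0.014,0.014,0.014], yaw=[-6,-9,-9,-8,-2])

```text
time_s: 19.45
position: [521.4, 34.9, 335.2]
eef_rot: [[0.56, 0.003, 0.828], [-0.828, 0.0, 0.56], [0.001, -1.0, 0.002]]
force: [-0.9, -1.0, 0.9]
finger_gap: 0.165
```

move_arm([
  [0,0,0],
  [0,0,0],
  [0,0,0],
  [0,0,0],
  [0,0,0],
], gripper=[0.014,0.014,0.014,0.014,0.014], yaw=[7,14,21,28,35])

```text
time_s: 19.87
position: [521.3, 34.9, 335.2]
eef_rot: [[-0.025, 0.002, 1.0], [-1.0, -0.0, -0.025], [-0.0, -1.0, 0.002]]
force: [-1.4, -0.3, 1.1]
finger_gap: 0.164
```

move_arm([
  [0,0,0],
  [0,0,0],
  [0,0,0],
  [0,0,0],
  [0,0,0],
], gripper=[0.014,0.014,0.014,0.014,0.014], yaw=[7,14,21,28,35])

```text
time_s: 20.28
position: [521.3, 35.0, 335.2]
eef_rot: [[-0.601, 0.002, 0.799], [-0.799, -0.0, -0.601], [-0.001, -1.0, 0.002]]
force: [-1.3, 0.5, 0.3]
finger_gap: 0.166
```

move_arm([
  [0,0,0],
  [0,0,0],
  [0,0,0],
  [0,0,0],
  [0,0,0],
], gripper=[0.014,0.014,0.014,0.014,0.014], yaw=[7,14,21,28,35])

```text
time_s: 20.7
position: [521.2, 35.1, 335.2]
eef_rot: [[-0.953, 0.002, 0.301], [-0.301, 0.0, -0.953], [-0.002, -1.0, 0.0]]
force: [-1.1, 0.2, 1.1]
finger_gap: 0.167
```

```bash
python3 -c "
from h import *
goal(521.4,35,335,-44)
"
```

```text
t= 20.7 p [521.2  35.1 335.2] force [-1.1  0.2  1.1] gap 0.167 j1,j6 [-1.8 70.7]
tool shift mm [-0.2  0.2  0.1] len 0.3
yaw needed -120.3
```

move_arm([
  [0,0,0],
  [0,0,0],
  [0,0,0],
  [0,0,0],
  [0,0,0],
], gripper=[0.014,0.014,0.014,0.014,0.014], yaw=[7,14,21,28,35])

```text
time_s: 21.12
position: [521.2, 35.2, 335.2]
eef_rot: [[-0.951, 0.002, -0.308], [0.308, 0.0, -0.951], [-0.002, -1.0, -0.001]]
force: [-0.1, -0.3, 0.3]
finger_gap: 0.163
```

move_arm([
  [0,0,0],
  [0,0,0],
  [0,0,0],
  [0,0,0],
  [0,0,0],
], gripper=[0.014,0.014,0.014,0.014,0.014], yaw=[7,14,21,28,33])

```text
time_s: 21.53
position: [521.2, 35.3, 335.2]
eef_rot: [[-0.622, 0.002, -0.783], [0.783, 0.001, -0.622], [-0.001, -1.0, -0.002]]
force: [-0.8, 0.2, 0.1]
finger_gap: 0.165
```

move_arm([
  [0,0,0],
  [0,0,0],
  [0,0,0],
  [0,0,0],
  [0,0,0],
], gripper=[0.014,0.085,0.085,0.085,0.085], yaw=[0,0,-7,-14,-21])

```text
time_s: 21.95
position: [521.2, 35.3, 335.2]
eef_rot: [[-0.866, 0.002, -0.501], [0.501, 0.001, -0.866], [-0.001, -1.0, -0.002]]
force: [-0.3, 0.1, 0.3]
finger_gap: 0.727
```

```bash
python3 -c "
from h import *
goal(521.4,35,335,-44)
d=bot.get_image('wrist'); cv2.imwrite('pics/j_wrist.png',d['color'])
"
```

```text
t= 21.95 p [521.2  35.3 335.2] force [-0.3  0.1  0.3] gap 0.727 j1,j6 [ -1.8 118.3]
tool shift mm [-0.3  0.2  0.1] len 0.4
yaw needed -167.9
```

View pics/j_wrist.png

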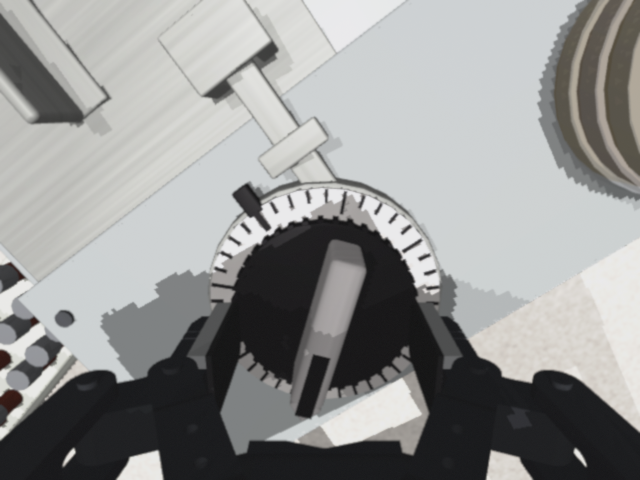

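```bash
python3 -c "
from h import *
d=bot.get_image('wrist')
readn(d,(349,243),(305,412))
"
```

```text
n 25.260533269659085 world deg 137.45520057306823 len 65.24379194856068 mid [524.51814366  31.97171661]
aligned j6 [np.float64(-49.224423203021416), np.float64(130.7755767969786)]
```

```bash
cat >> h.py <<'E'
def overlay(d,cx,cy,yaw,n,name,u0=200,v0=170,w=250,h=250,s=3,zp=154):
    c=d["color"]
    im=np.ascontiguousarray(cv2.resize(c[v0:v0+h,u0:u0+w],None,fx=s,fy=s,interpolation=cv2.INTER_CUBIC)[:600])
    def pl(X,col,cl=True):
        q=(proj(d,X)-[u0,v0])*s+(s-1)/2
        cv2.polylines(im,[np.int32(np.round(q*16))],cl,col,1,cv2.LINE_AA,4)
    for k in range(0,40,5):
        t=np.radians(yaw-9*k); 
        pl(np.array([[cx+r*np.cos(t),cy+r*np.sin(t),148] for r in (38,48)]),(0,0,255) if k else (255,255,0),False)
    th=np.radians(yaw-9*n); u=np.array([np.cos(th),np.sin(th)]);v=np.array([-u[1],u[0]])
    P=[[cx,cy]+a*u+b*v for a,b in((-30,-6),(27,-6),(32,0),(27,6),(-30,6))]
    pl(np.c_[np.array(P),np.full(5,zp+25)],(255,0,255))
    cv2.imwrite("pics/"+name,im)
E
python3 -c "
from h import *
d=bot.get_image('wrist')
overlay(d,521.3,35.1,4.8,25.26,'k1.png')
"
```

```text
(no output)
```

View pics/k1.png

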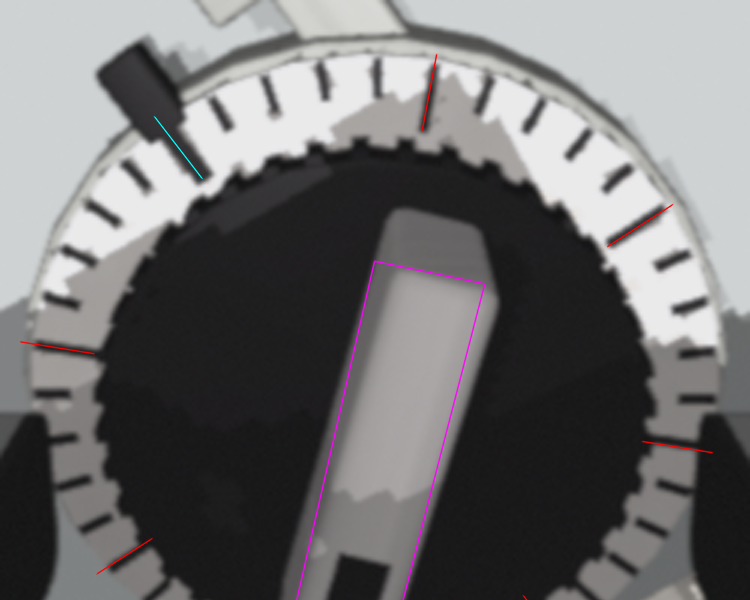

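move_arm([
  [0,0,0],
  [0,0,0],
  [0,0,0],
  [0,0,0],
  [0,0,0],
], gripper=[0.085,0.085,0.085,0.085,0.085], yaw=[-7,-14,-21,-28,-35])

```text
time_s: 22.52
position: [521.2, 35.3, 335.3]
eef_rot: [[-0.997, 0.002, 0.078], [-0.078, 0.001, -0.997], [-0.002, -1.0, -0.0]]
force: [-0.2, -1.0, -1.0]
finger_gap: 0.997
```

move_arm([
  [0,0,0],
  [0,0,0],
  [0,0,0],
  [0,0,0],
  [0,0,0],
], gripper=[0.085,0.085,0.085,0.085,0.085], yaw=[-7,-14,-21,-28,-35])

```text
time_s: 22.93
position: [521.2, 35.2, 335.3]
eef_rot: [[-0.77, 0.002, 0.638], [-0.638, 0.001, -0.77], [-0.002, -1.0, 0.001]]
force: [-0.4, 0.3, 0.1]
finger_gap: 0.996
```

move_arm([
  [0,0,0],
  [0,0,0],
  [0,0,0],
  [0,0,0],
  [0,0,0],
], gripper=[0.085,0.085,0.085,0.085,0.085], yaw=[-7,-14,-21,-28,-35])

```text
time_s: 23.35
position: [521.2, 35.2, 335.2]
eef_rot: [[-0.264, 0.002, 0.965], [-0.965, 0.001, -0.264], [-0.001, -1.0, 0.002]]
force: [0.3, 0.2, -0.1]
finger_gap: 0.995
```

move_arm([
  [0,0,0],
  [0,0,0],
  [0,0,0],
  [0,0,0],
  [0,0,0],
], gripper=[0.085,0.085,0.085,0.085,0.08], yaw=[-7,-14,-21,-28,-35])

```text
time_s: 23.77
position: [521.2, 35.2, 335.2]
eef_rot: [[0.339, 0.002, 0.941], [-0.941, 0.001, 0.339], [0.0, -1.0, 0.002]]
force: [-1.1, -0.4, -0.8]
finger_gap: 0.939
```

```bash
python3 -c "
from h import *
goal(521.3,35.1,335,-41)
"
```

```text
t= 23.7667 p [521.2  35.2 335.2] force [-1.1 -0.4 -0.8] gap 0.939 j1,j6 [ -1.8 -21.6]
tool shift mm [0.1 0.2 0. ] len 0.3
yaw needed -25.0
```

move_arm([
  [0,0,0],
  [0,0,0],
  [0,0,0],
  [0,0,0],
  [0,0,0],
], gripper=[0.07,0.05,0.03,0.014,0.014], yaw=[-7,-14,-19,-19,-19])

```text
time_s: 24.18
position: [521.2, 35.2, 335.3]
eef_rot: [[0.623, 0.002, 0.782], [-0.782, 0.001, 0.623], [0.001, -1.0, 0.002]]
force: [-0.8, 0.3, -0.1]
finger_gap: 0.259
```

move_arm([
  [0,0,0],
  [0,0,0],
  [0,0,0],
  [0,0,0],
  [0,0,0],
], gripper=[0.014,0.014,0.014,0.014,0.014], yaw=[0,5,10,15,18])

```text
time_s: 24.6
position: [521.3, 35.3, 335.3]
eef_rot: [[0.342, 0.002, 0.94], [-0.94, 0.001, 0.342], [0.0, -1.0, 0.002]]
force: [-0.5, 0.6, 0.8]
finger_gap: 0.162
```

```bash
python3 -c "
from h import *
goal(521.3,35.1,335,-19.3)
"
```

```text
t= 24.6 p [521.3  35.3 335.3] force [-0.5  0.6  0.8] gap 0.162 j1,j6 [ -1.8 -21.8]
tool shift mm [ 0.2  0.3 -0. ] len 0.3
yaw needed -3.1
```

Look before the last 2.5°.

move_arm([
  [0,0,0],
  [0,0,0],
], gripper=[0.014,0.014], yaw=[1.5,1.5])

```text
time_s: 24.77
position: [521.3, 35.3, 335.3]
eef_rot: [[0.313, 0.002, 0.95], [-0.95, 0.001, 0.313], [0.0, -1.0, 0.002]]
force: [0.9, 0.2, 0.3]
finger_gap: 0.163
```

```bash
python3 -c "
from h import *
goal(521.3,35.1,335,-19.3)
d=bot.get_image('wrist')
overlay(d,521.3,35.1,4.8,28,'l1.png')
"
```

```text
t= 24.7667 p [521.3  35.3 335.3] force [0.9 0.2 0.3] gap 0.163 j1,j6 [ -1.8 -20. ]
tool shift mm [ 0.2  0.3 -0. ] len 0.3
yaw needed -4.9
```

View pics/l1.png

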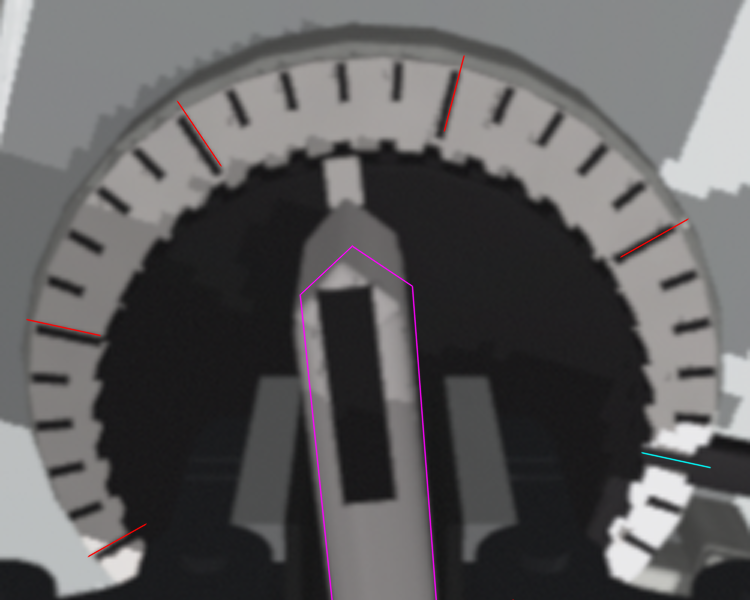

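The pointer stands on 28 (line at zoom (342,83)), reached for the third time. Now I turn left.

move_arm([
  [0,0,0],
  [0,0,0],
  [0,0,0],
  [0,0,0],
  [0,0,0],
], gripper=[0.014,0.014,0.014,0.014,0.014], yaw=[-5,-10,-16,-23,-30])

```text
time_s: 25.23
position: [521.3, 35.2, 335.3]
eef_rot: [[0.751, 0.002, 0.66], [-0.66, 0.001, 0.751], [0.001, -1.0, 0.002]]
force: [-1.1, -0.4, 0.1]
finger_gap: 0.161
```

move_arm([
  [0,0,0],
  [0,0,0],
  [0,0,0],
  [0,0,0],
  [0,0,0],
], gripper=[0.014,0.014,0.014,0.014,0.014], yaw=[-7,-14,-21,-28,-35])

```text
time_s: 25.65
position: [521.2, 35.1, 335.3]
eef_rot: [[0.995, 0.002, 0.104], [-0.104, 0.0, 0.995], [0.002, -1.0, 0.001]]
force: [-0.9, 0.7, 0.4]
finger_gap: 0.165
```

move_arm([
  [0,0,0],
  [0,0,0],
  [0,0,0],
  [0,0,0],
  [0,0,0],
], gripper=[0.014,0.014,0.014,0.014,0.014], yaw=[-7,-14,-21,-28,-35])

```text
time_s: 26.07
position: [521.2, 35.1, 335.3]
eef_rot: [[0.872, 0.002, -0.49], [0.49, 0.0, 0.872], [0.002, -1.0, -0.001]]
force: [0.1, -1.1, -0.4]
finger_gap: 0.163
```

```bash
python3 -c "
from h import *
goal(521.3,35.1,335,-140)
"
```

```text
t= 26.0667 p [521.2  35.1 335.3] force [ 0.1 -1.1 -0.4] gap 0.163 j1,j6 [  -1.8 -121.1]
tool shift mm [ 0.1  0.3 -0. ] len 0.3
yaw needed -24.5
```

move_arm([
  [0,0,0],
  [0,0,0],
  [0,0,0],
  [0,0,0],
  [0,0,0],
], gripper=[0.014,0.014,0.014,0.014,0.085], yaw=[-7,-14,-20,-20,-20])

```text
time_s: 26.48
position: [521.2, 35.0, 335.3]
eef_rot: [[0.655, 0.002, -0.756], [0.756, 0.0, 0.655], [0.002, -1.0, -0.001]]
force: [0.0, -0.0, 0.1]
finger_gap: 0.293
```

```bash
python3 -c "
from h import *
goal(521.3,35.1,335,-140)
"
```

```text
t= 26.4833 p [521.2  35.  335.3] force [ 0.  -0.   0.1] gap 0.293 j1,j6 [  -1.8 -140.9]
tool shift mm [ 0.1  0.3 -0. ] len 0.3
yaw needed -4.7
```

move_arm([
  [0,0,0],
  [0,0,0],
  [0,0,0],
  [0,0,0],
  [0,0,0],
], gripper=[0.085,0.085,0.085,0.085,0.085], yaw=[5,12,19,26,33])

```text
time_s: 26.9
position: [521.2, 35.1, 335.3]
eef_rot: [[0.964, 0.002, -0.268], [0.268, 0.0, 0.964], [0.002, -1.0, -0.0]]
force: [0.4, -0.3, 0.1]
finger_gap: 0.984
```

move_arm([
  [0,0,0],
  [0,0,0],
  [0,0,0],
  [0,0,0],
  [0,0,0],
], gripper=[0.085,0.085,0.085,0.085,0.085], yaw=[7,14,21,28,35])

```text
time_s: 27.32
position: [521.2, 35.1, 335.3]
eef_rot: [[0.939, 0.002, 0.343], [-0.343, 0.0, 0.939], [0.002, -1.0, 0.001]]
force: [-0.2, 0.1, -0.2]
finger_gap: 0.997
```

move_arm([
  [0,0,0],
  [0,0,0],
  [0,0,0],
  [0,0,0],
  [0,0,0],
], gripper=[0.085,0.085,0.085,0.085,0.085], yaw=[7,14,21,28,35])

```text
time_s: 27.73
position: [521.2, 35.1, 335.3]
eef_rot: [[0.564, 0.002, 0.826], [-0.826, 0.0, 0.564], [0.001, -1.0, 0.002]]
force: [-0.4, -0.3, -0.3]
finger_gap: 0.997
```

move_arm([
  [0,0,0],
  [0,0,0],
  [0,0,0],
  [0,0,0],
  [0,0,0],
], gripper=[0.085,0.085,0.085,0.085,0.085], yaw=[7,14,21,28,35])

```text
time_s: 28.15
position: [521.1, 35.1, 335.3]
eef_rot: [[-0.023, 0.002, 1.0], [-1.0, 0.001, -0.023], [-0.001, -1.0, 0.002]]
force: [0.1, 0.2, -0.1]
finger_gap: 0.995
```

```bash
python3 -c "
from h import *
goal(521.3,35.1,335,40)
"
```

```text
t= 28.15 p [521.1  35.1 335.3] force [ 0.1  0.2 -0.1] gap 0.995 j1,j6 [-1.8 -0.5]
tool shift mm [0.  0.3 0.2] len 0.3
yaw needed 34.9
```

move_arm([
  [0,0,0],
  [0,0,0],
  [0,0,0],
  [0,0,0],
  [0,0,0],
], gripper=[0.085,0.085,0.075,0.06,0.045], yaw=[7,14,21,28,35])

```text
time_s: 28.57
position: [521.1, 35.2, 335.3]
eef_rot: [[-0.601, 0.002, 0.8], [-0.8, 0.001, -0.601], [-0.001, -1.0, 0.001]]
force: [-0.8, -0.0, 0.3]
finger_gap: 0.617
```

move_arm([
  [0,0,0],
  [0,0,0],
  [0,0,0],
  [0,0,0],
  [0,0,0],
], gripper=[0.03,0.014,0.014,0.014,0.014], yaw=[4,4,4,3,-3])

```text
time_s: 28.98
position: [521.2, 35.0, 335.3]
eef_rot: [[-0.557, 0.002, 0.831], [-0.831, 0.0, -0.557], [-0.001, -1.0, 0.002]]
force: [0.3, -0.7, 0.7]
finger_gap: 0.164
```

move_arm([
  [0,0,0],
  [0,0,0],
  [0,0,0],
  [0,0,0],
  [0,0,0],
], gripper=[0.014,0.014,0.014,0.014,0.014], yaw=[-7,-14,-21,-28,-35])

```text
time_s: 29.4
position: [521.3, 34.9, 335.4]
eef_rot: [[0.028, 0.002, 1.0], [-1.0, 0.0, 0.028], [0.0, -1.0, 0.002]]
force: [0.4, -0.3, 0.1]
finger_gap: 0.163
```

move_arm([
  [0,0,0],
  [0,0,0],
  [0,0,0],
  [0,0,0],
  [0,0,0],
], gripper=[0.014,0.014,0.014,0.014,0.014], yaw=[-7,-14,-21,-28,-35])

```text
time_s: 29.82
position: [521.4, 34.9, 335.3]
eef_rot: [[0.603, 0.003, 0.798], [-0.798, 0.0, 0.603], [0.002, -1.0, 0.002]]
force: [1.8, -0.6, -0.1]
finger_gap: 0.164
```

move_arm([
  [0,0,0],
  [0,0,0],
  [0,0,0],
  [0,0,0],
  [0,0,0],
], gripper=[0.014,0.014,0.014,0.014,0.014], yaw=[-7,-14,-21,-28,-35])

```text
time_s: 30.23
position: [521.5, 35.0, 335.3]
eef_rot: [[0.954, 0.003, 0.3], [-0.3, 0.0, 0.954], [0.003, -1.0, 0.001]]
force: [0.5, 1.8, -0.7]
finger_gap: 0.167
```

```bash
python3 -c "
from h import *
goal(521.3,35.1,335,-141)
"
```

```text
t= 30.2333 p [521.5  35.  335.3] force [ 0.5  1.8 -0.7] gap 0.167 j1,j6 [ -1.8 -74.4]
tool shift mm [-0.2  0.3  0.1] len 0.4
yaw needed -72.3
```

move_arm([
  [0,0,0],
  [0,0,0],
  [0,0,0],
  [0,0,0],
  [0,0,0],
], gripper=[0.014,0.014,0.014,0.014,0.014], yaw=[-7,-14,-21,-28,-35])

```text
time_s: 30.65
position: [521.5, 35.1, 335.3]
eef_rot: [[0.951, 0.003, -0.31], [0.31, 0.001, 0.951], [0.003, -1.0, -0.0]]
force: [1.3, 0.9, -0.2]
finger_gap: 0.169
```

move_arm([
  [0,0,0],
  [0,0,0],
  [0,0,0],
  [0,0,0],
  [0,0,0],
], gripper=[0.014,0.014,0.014,0.014,0.014], yaw=[-7,-14,-21,-28,-31])

```text
time_s: 31.07
position: [521.5, 35.2, 335.3]
eef_rot: [[0.649, 0.003, -0.761], [0.761, 0.001, 0.649], [0.003, -1.0, -0.002]]
force: [-0.5, 1.2, -0.5]
finger_gap: 0.163
```

move_arm([
  [0,0,0],
  [0,0,0],
  [0,0,0],
  [0,0,0],
  [0,0,0],
], gripper=[0.014,0.085,0.085,0.085,0.085], yaw=[0,0,7,14,21])

```text
time_s: 31.48
position: [521.5, 35.2, 335.4]
eef_rot: [[0.882, 0.003, -0.472], [0.472, 0.001, 0.882], [0.003, -1.0, -0.001]]
force: [1.3, 0.0, -0.6]
finger_gap: 0.726
```

```bash
python3 -c "
from h import *
goal(521.3,35.1,335,-141)
d=bot.get_image('wrist')
overlay(d,521.3,35.1,4.8,36,'m1.png')
"
```

```text
t= 31.4833 p [521.5  35.2 335.4] force [ 1.3  0.  -0.6] gap 0.726 j1,j6 [  -1.8 -119.9]
tool shift mm [-0.2  0.4  0. ] len 0.4
yaw needed -26.7
```

View pics/m1.png

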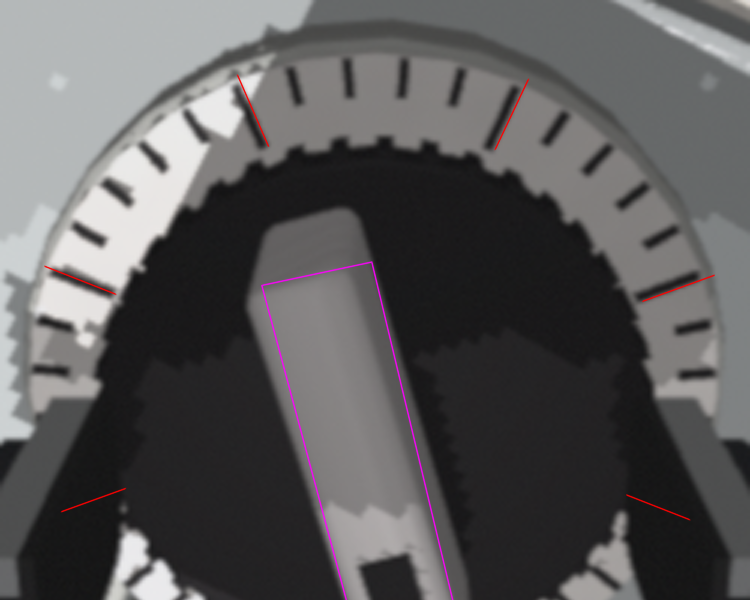

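move_arm([
  [0,0,0],
  [0,0,0],
  [0,0,0],
  [0,0,0],
  [0,0,0],
], gripper=[0.085,0.085,0.085,0.085,0.085], yaw=[7,14,21,28,35])

```text
time_s: 31.95
position: [521.4, 35.2, 335.3]
eef_rot: [[0.991, 0.003, 0.13], [-0.13, 0.001, 0.991], [0.003, -1.0, 0.001]]
force: [-0.2, 0.8, -0.8]
finger_gap: 0.998
```

move_arm([
  [0,0,0],
  [0,0,0],
  [0,0,0],
  [0,0,0],
  [0,0,0],
], gripper=[0.085,0.085,0.085,0.085,0.085], yaw=[7,14,21,28,35])

```text
time_s: 32.37
position: [521.4, 35.2, 335.3]
eef_rot: [[0.735, 0.003, 0.678], [-0.678, 0.001, 0.735], [0.001, -1.0, 0.003]]
force: [-0.2, 0.4, 0.3]
finger_gap: 0.995
```

move_arm([
  [0,0,0],
  [0,0,0],
  [0,0,0],
  [0,0,0],
  [0,0,0],
], gripper=[0.085,0.085,0.085,0.085,0.085], yaw=[7,14,21,28,35])

```text
time_s: 32.78
position: [521.4, 35.2, 335.3]
eef_rot: [[0.209, 0.003, 0.978], [-0.978, 0.001, 0.209], [-0.0, -1.0, 0.003]]
force: [0.7, 1.1, -0.4]
finger_gap: 0.995
```

move_arm([
  [0,0,0],
  [0,0,0],
  [0,0,0],
  [0,0,0],
  [0,0,0],
], gripper=[0.085,0.085,0.085,0.085,0.075], yaw=[7,14,21,28,35])

```text
time_s: 33.2
position: [521.4, 35.2, 335.3]
eef_rot: [[-0.393, 0.003, 0.919], [-0.919, 0.001, -0.393], [-0.002, -1.0, 0.002]]
force: [-0.1, -0.6, -0.9]
finger_gap: 0.884
```

```bash
python3 -c "
from h import *
goal(521.3,35.1,335,38.8)
"
```

```text
t= 33.2 p [521.4  35.2 335.3] force [-0.1 -0.6 -0.9] gap 0.884 j1,j6 [-1.8 21.4]
tool shift mm [ 0.1  0.3 -0.1] len 0.4
yaw needed 11.8
```

move_arm([
  [0,0,0],
  [0,0,0],
  [0,0,0],
  [0,0,0],
  [0,0,0],
], gripper=[0.06,0.045,0.03,0.014,0.014], yaw=[7,14,17,17,17])

```text
time_s: 33.62
position: [521.4, 35.2, 335.3]
eef_rot: [[-0.642, 0.003, 0.766], [-0.766, 0.001, -0.642], [-0.002, -1.0, 0.002]]
force: [-0.5, -0.6, 0.5]
finger_gap: 0.169
```

move_arm([
  [0,0,0],
  [0,0,0],
  [0,0,0],
  [0,0,0],
  [0,0,0],
], gripper=[0.014,0.014,0.014,0.014,0.014], yaw=[-2,-9,-16,-23,-30])

```text
time_s: 34.03
position: [521.4, 35.2, 335.3]
eef_rot: [[-0.164, 0.003, 0.986], [-0.986, 0.001, -0.164], [-0.001, -1.0, 0.002]]
force: [-1.5, -0.4, 0.4]
finger_gap: 0.162
```

move_arm([
  [0,0,0],
  [0,0,0],
  [0,0,0],
  [0,0,0],
  [0,0,0],
], gripper=[0.014,0.014,0.014,0.014,0.014], yaw=[-7,-14,-21,-28,-35])

```text
time_s: 34.45
position: [521.3, 35.2, 335.3]
eef_rot: [[0.44, 0.002, 0.898], [-0.898, 0.001, 0.44], [0.0, -1.0, 0.003]]
force: [-0.8, 0.2, 1.5]
finger_gap: 0.165
```

move_arm([
  [0,0,0],
  [0,0,0],
  [0,0,0],
  [0,0,0],
  [0,0,0],
], gripper=[0.014,0.014,0.014,0.014,0.014], yaw=[-7,-14,-21,-28,-35])

```text
time_s: 34.87
position: [521.2, 35.1, 335.3]
eef_rot: [[0.88, 0.002, 0.475], [-0.475, 0.001, 0.88], [0.001, -1.0, 0.002]]
force: [-0.9, -1.0, 0.7]
finger_gap: 0.169
```

move_arm([
  [0,0,0],
  [0,0,0],
  [0,0,0],
  [0,0,0],
  [0,0,0],
], gripper=[0.014,0.014,0.014,0.014,0.014], yaw=[-7,-14,-21,-28,-35])

```text
time_s: 35.28
position: [521.2, 35.0, 335.3]
eef_rot: [[0.992, 0.002, -0.125], [0.125, 0.001, 0.992], [0.002, -1.0, 0.001]]
force: [-0.4, 0.9, 0.4]
finger_gap: 0.162
```

```bash
python3 -c "
from h import *
goal(521.3,35.1,335,-141)
"
```

```text
t= 35.2833 p [521.2  35.  335.3] force [-0.4  0.9  0.4] gap 0.162 j1,j6 [ -1.8 -99. ]
tool shift mm [0.1 0.3 0.1] len 0.4
yaw needed -47.6
```

move_arm([
  [0,0,0],
  [0,0,0],
  [0,0,0],
  [0,0,0],
  [0,0,0],
], gripper=[0.014,0.014,0.014,0.014,0.014], yaw=[-7,-14,-21,-28,-35])

```text
time_s: 35.7
position: [521.2, 34.9, 335.3]
eef_rot: [[0.735, 0.002, -0.679], [0.679, 0.001, 0.735], [0.002, -1.0, -0.001]]
force: [-0.4, -1.2, -1.2]
finger_gap: 0.161
```

move_arm([
  [0,0,0],
  [0,0,0],
  [0,0,0],
  [0,0,0],
  [0,0,0],
], gripper=[0.014,0.014,0.085,0.085,0.085], yaw=[-4,-4,-4,3,10])

```text
time_s: 36.12
position: [521.2, 34.9, 335.3]
eef_rot: [[0.845, 0.002, -0.535], [0.535, 0.001, 0.845], [0.002, -1.0, -0.0]]
force: [-0.1, 0.2, -0.4]
finger_gap: 0.584
```

move_arm([
  [0,0,0],
  [0,0,0],
  [0,0,0],
  [0,0,0],
  [0,0,0],
], gripper=[0.085,0.085,0.085,0.085,0.085], yaw=[7,14,21,28,35])

```text
time_s: 36.53
position: [521.2, 35.0, 335.4]
eef_rot: [[0.999, 0.002, 0.054], [-0.054, 0.001, 0.999], [0.002, -1.0, 0.001]]
force: [0.7, 0.4, -0.4]
finger_gap: 0.996
```

move_arm([
  [0,0,0],
  [0,0,0],
  [0,0,0],
  [0,0,0],
  [0,0,0],
], gripper=[0.085,0.085,0.085,0.085,0.085], yaw=[7,14,21,28,35])

```text
time_s: 36.95
position: [521.2, 35.0, 335.4]
eef_rot: [[0.782, 0.002, 0.623], [-0.623, 0.001, 0.782], [0.001, -1.0, 0.002]]
force: [1.6, 0.3, 0.3]
finger_gap: 0.993
```

move_arm([
  [0,0,0],
  [0,0,0],
  [0,0,0],
  [0,0,0],
  [0,0,0],
], gripper=[0.085,0.085,0.085,0.085,0.085], yaw=[7,14,21,28,35])

```text
time_s: 37.37
position: [521.2, 35.0, 335.4]
eef_rot: [[0.275, 0.002, 0.961], [-0.961, 0.001, 0.275], [-0.0, -1.0, 0.002]]
force: [1.2, 0.1, 0.9]
finger_gap: 0.995
```

move_arm([
  [0,0,0],
  [0,0,0],
  [0,0,0],
  [0,0,0],
  [0,0,0],
], gripper=[0.085,0.085,0.085,0.085,0.085], yaw=[7,14,21,28,35])

```text
time_s: 37.78
position: [521.2, 35.0, 335.4]
eef_rot: [[-0.333, 0.002, 0.943], [-0.943, 0.001, -0.333], [-0.001, -1.0, 0.002]]
force: [-0.1, 0.8, 0.7]
finger_gap: 0.998
```

```bash
python3 -c "
from h import *
goal(521.3,35.1,335,40)
d=bot.get_image('wrist')
overlay(d,521.3,35.1,4.8,15.5,'n1.png')
"
```

```text
t= 37.7833 p [521.2  35.  335.4] force [-0.1  0.8  0.7] gap 0.998 j1,j6 [-1.8 17.7]
tool shift mm [-0.1  0.4  0.1] len 0.4
yaw needed 16.7
```

View pics/n1.png

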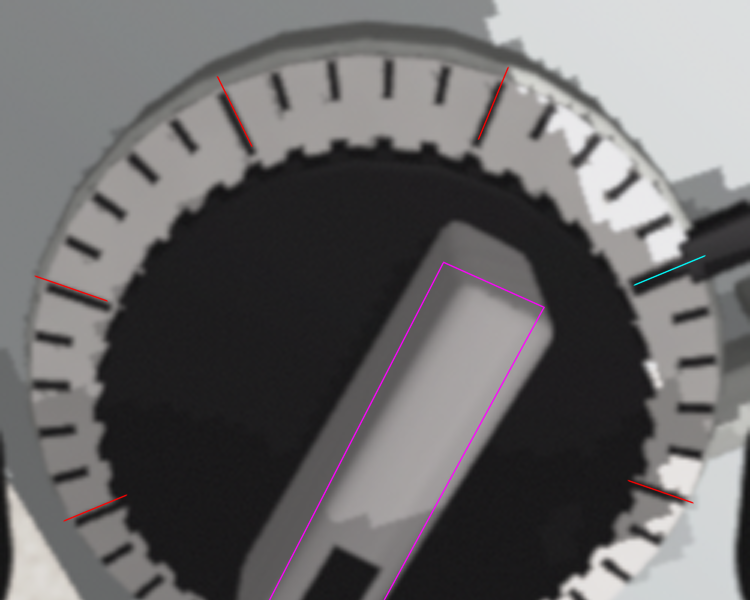

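move_arm([
  [0,0,0],
  [0,0,0],
  [0,0,0],
  [0,0,0],
  [0,0,0],
], gripper=[0.075,0.06,0.045,0.03,0.014], yaw=[7,14,21,24,24])

```text
time_s: 38.25
position: [521.2, 35.0, 335.4]
eef_rot: [[-0.696, 0.002, 0.718], [-0.718, 0.001, -0.696], [-0.002, -1.0, 0.001]]
force: [-0.1, -0.2, -0.3]
finger_gap: 0.311
```

move_arm([
  [0,0,0],
  [0,0,0],
  [0,0,0],
  [0,0,0],
  [0,0,0],
], gripper=[0.014,0.014,0.014,0.014,0.014], yaw=[0,0,-7,-14,-21])

```text
time_s: 38.67
position: [521.2, 34.9, 335.4]
eef_rot: [[-0.385, 0.002, 0.923], [-0.923, 0.0, -0.385], [-0.001, -1.0, 0.002]]
force: [1.1, -0.7, 0.8]
finger_gap: 0.167
```

```bash
python3 -c "
from h import *
goal(521.3,35.1,335,-2.9)
"
```

```text
t= 38.6667 p [521.2  34.9 335.4] force [ 1.1 -0.7  0.8] gap 0.167 j1,j6 [-1.8 20.8]
tool shift mm [-0.2  0.4 -0. ] len 0.5
yaw needed -29.4
```

-23.7 remaining; I stop slightly short at −21 and look.

move_arm([
  [0,0,0],
  [0,0,0],
  [0,0,0],
  [0,0,0],
  [0,0,0],
], gripper=[0.014,0.014,0.014,0.014,0.014], yaw=[-6,-12,-18,-22,-22])

```text
time_s: 39.08
position: [521.3, 34.8, 335.4]
eef_rot: [[-0.005, 0.002, 1.0], [-1.0, 0.0, -0.005], [-0.0, -1.0, 0.002]]
force: [1.1, -0.2, 0.5]
finger_gap: 0.16
```

```bash
python3 -c "
from h import *
goal(521.3,35.1,335,-2.9)
d=bot.get_image('wrist')
overlay(d,521.3,35.1,4.8,11,'o1.png')
"
```

```text
t= 39.0833 p [521.3  34.8 335.4] force [ 1.1 -0.2  0.5] gap 0.16 j1,j6 [-1.8 -1.5]
tool shift mm [-0.3  0.4 -0. ] len 0.5
yaw needed -7.1
```

View pics/o1.png

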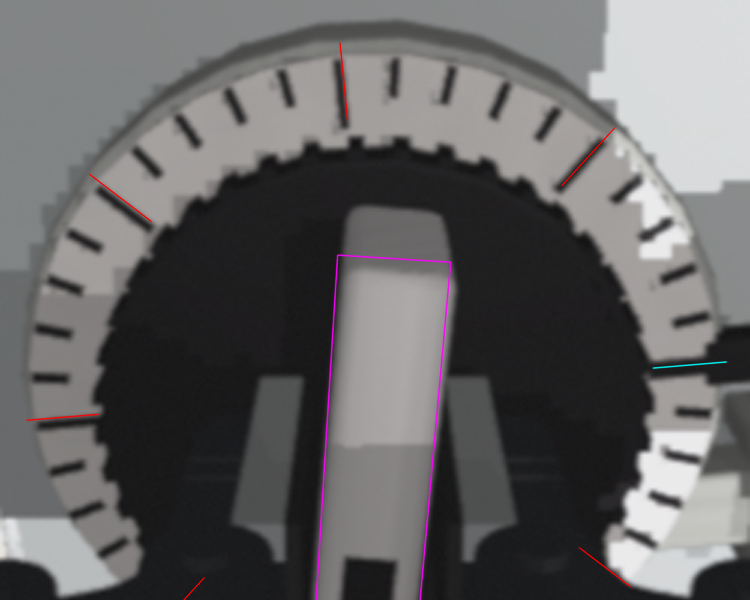

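Pointer is on 11 (the blunt end faces line 31 at zoom (395,78)), second time. Now I turn right to about 19.5 and regrasp before the bolt catches.

move_arm([
  [0,0,0],
  [0,0,0],
  [0,0,0],
  [0,0,0],
  [0,0,0],
], gripper=[0.014,0.014,0.014,0.014,0.014], yaw=[5,10,16,22,29])

```text
time_s: 39.55
position: [521.3, 34.9, 335.4]
eef_rot: [[-0.5, 0.002, 0.866], [-0.866, 0.0, -0.5], [-0.001, -1.0, 0.002]]
force: [1.2, -0.1, -0.2]
finger_gap: 0.159
```

move_arm([
  [0,0,0],
  [0,0,0],
  [0,0,0],
  [0,0,0],
  [0,0,0],
], gripper=[0.014,0.014,0.014,0.014,0.014], yaw=[7,14,21,28,35])

```text
time_s: 39.97
position: [521.2, 34.9, 335.5]
eef_rot: [[-0.909, 0.002, 0.416], [-0.416, 0.0, -0.909], [-0.002, -1.0, 0.0]]
force: [-1.5, -0.1, 0.7]
finger_gap: 0.164
```

```bash
python3 -c "
from h import *
goal(521.3,35.1,335,82)
"
```

```text
t= 39.9667 p [521.2  34.9 335.5] force [-1.5 -0.1  0.7] gap 0.164 j1,j6 [-1.8 63.6]
tool shift mm [-0.1  0.5 -0.1] len 0.5
yaw needed 12.7
```

move_arm([
  [0,0,0],
  [0,0,0],
  [0,0,0],
  [0,0,0],
  [0,0,0],
], gripper=[0.014,0.014,0.014,0.014,0.085], yaw=[7,14,18,18,18])

```text
time_s: 40.38
position: [521.2, 35.0, 335.5]
eef_rot: [[-0.993, 0.002, 0.116], [-0.116, 0.0, -0.993], [-0.002, -1.0, -0.0]]
force: [0.4, 0.1, -0.6]
finger_gap: 0.289
```

```bash
python3 -c "
from h import *
goal(521.3,35.1,335,82)
"
```

```text
t= 40.3833 p [521.2  35.  335.5] force [ 0.4  0.1 -0.6] gap 0.289 j1,j6 [-1.8 81.5]
tool shift mm [-0.1  0.5 -0.1] len 0.5
yaw needed -5.2
```

move_arm([
  [0,0,0],
  [0,0,0],
  [0,0,0],
  [0,0,0],
  [0,0,0],
], gripper=[0.085,0.085,0.085,0.085,0.085], yaw=[-5,-12,-19,-26,-33])

```text
time_s: 40.8
position: [521.2, 35.0, 335.5]
eef_rot: [[-0.764, 0.002, 0.645], [-0.645, 0.0, -0.764], [-0.002, -1.0, 0.001]]
force: [-0.2, -0.2, -0.7]
finger_gap: 0.989
```

move_arm([
  [0,0,0],
  [0,0,0],
  [0,0,0],
  [0,0,0],
  [0,0,0],
], gripper=[0.085,0.085,0.085,0.085,0.085], yaw=[-7,-14,-21,-28,-35])

```text
time_s: 41.22
position: [521.1, 35.0, 335.4]
eef_rot: [[-0.248, 0.002, 0.969], [-0.969, 0.0, -0.248], [-0.001, -1.0, 0.002]]
force: [-0.2, -0.5, -0.2]
finger_gap: 0.994
```

move_arm([
  [0,0,0],
  [0,0,0],
  [0,0,0],
  [0,0,0],
  [0,0,0],
], gripper=[0.085,0.085,0.085,0.085,0.085], yaw=[-7,-14,-21,-28,-35])

```text
time_s: 41.63
position: [521.1, 35.0, 335.4]
eef_rot: [[0.36, 0.002, 0.933], [-0.933, 0.0, 0.36], [0.0, -1.0, 0.002]]
force: [0.9, -0.6, -0.5]
finger_gap: 0.996
```

move_arm([
  [0,0,0],
  [0,0,0],
  [0,0,0],
  [0,0,0],
  [0,0,0],
], gripper=[0.085,0.085,0.085,0.085,0.085], yaw=[-7,-14,-21,-28,-35])

```text
time_s: 42.05
position: [521.1, 35.0, 335.4]
eef_rot: [[0.835, 0.002, 0.55], [-0.55, 0.0, 0.835], [0.001, -1.0, 0.001]]
force: [-0.7, 0.2, 0.3]
finger_gap: 0.993
```

```bash
python3 -c "
from h import *
goal(521.3,35.1,335,-98)
"
```

```text
t= 42.05 p [521.1  35.  335.4] force [-0.7  0.2  0.3] gap 0.993 j1,j6 [ -1.8 -58.4]
tool shift mm [0.1 0.4 0.2] len 0.5
yaw needed -45.2
```

move_arm([
  [0,0,0],
  [0,0,0],
  [0,0,0],
  [0,0,0],
  [0,0,0],
], gripper=[0.085,0.085,0.085,0.085,0.085], yaw=[-7,-14,-21,-28,-35])

```text
time_s: 42.47
position: [521.1, 35.0, 335.4]
eef_rot: [[0.999, 0.002, -0.036], [0.036, 0.0, 0.999], [0.002, -1.0, 0.0]]
force: [0.2, 0.3, -0.5]
finger_gap: 0.999
```

```bash
python3 -c "
from h import *
goal(521.3,35.1,335,-98)
d=bot.get_image('wrist')
overlay(d,521.3,35.1,4.8,19.2,'p1.png')
"
```

```text
t= 42.4667 p [521.1  35.  335.4] force [ 0.2  0.3 -0.5] gap 0.999 j1,j6 [ -1.8 -93.9]
tool shift mm [0.2 0.4 0.1] len 0.5
yaw needed -9.8
```

View pics/p1.png

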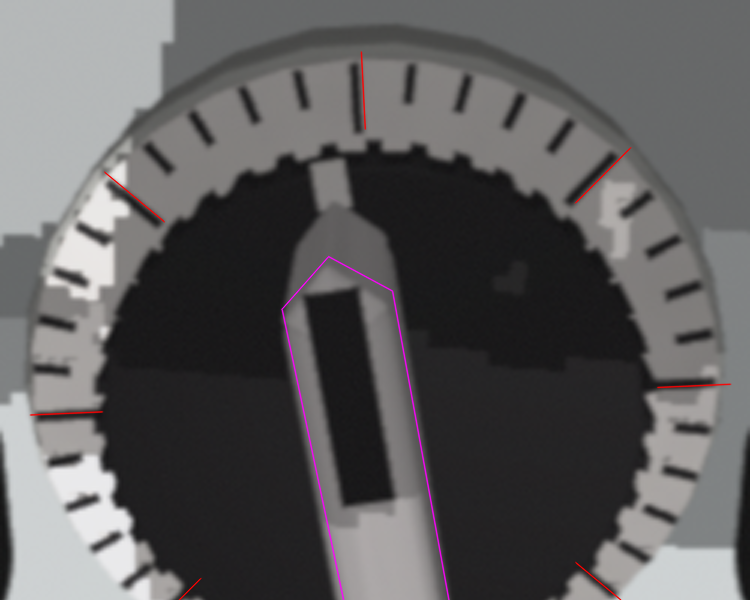

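move_arm([
  [0.008,0,0.0014],
  [0.016,0,0.0028],
  [0.016,0,0.0028],
  [0.016,0,0.0028],
  [0.016,0,0.0028],
], gripper=[0.085,0.07,0.05,0.03,0.014], yaw=[-6,-9,-9,-9,-9])

```text
time_s: 42.93
position: [536.7, 38.5, 335.3]
eef_rot: [[0.98, 0.001, -0.199], [0.199, 0.0, 0.98], [0.001, -1.0, 0.0]]
force: [0.5, 1.3, 0.5]
finger_gap: 0.446
```

move_arm([
  [0,0,0],
  [0,0,0],
], gripper=[0.014,0.014], yaw=[0,0])

```text
time_s: 43.1
position: [536.4, 38.4, 335.2]
eef_rot: [[0.98, 0.001, -0.197], [0.197, 0.0, 0.98], [0.001, -1.0, 0.0]]
force: [0.2, 0.3, 0.3]
finger_gap: 0.167
```

```bash
python3 -c "
from h import *
goal(521.3,35.1,335,-103)
d=bot.get_image('wrist')
overlay(d,521.3,35.1,4.8,19.2,'q1.png')
import numpy as np
for p in range(1,6): print(p,[ (round(16*(np.cos(np.radians(a))-1),2),round(-16*np.sin(np.radians(a)),2)) for a in (p,2*p,3*p,4*p,5*p)])
"
```

```text
t= 43.1 p [536.4  38.4 335.2] force [0.2 0.3 0.3] gap 0.167 j1,j6 [  -1.4 -102.8]
tool shift mm [-15.4   0.2  -0.3] len 15.4
yaw needed -5.5
1 [(np.float64(-0.0), np.float64(-0.28)), (np.float64(-0.01), np.float64(-0.56)), (np.float64(-0.02), np.float64(-0.84)), (np.float64(-0.04), np.float64(-1.12)), (np.float64(-0.06), np.float64(-1.39))]
2 [(np.float64(-0.01), np.float64(-0.56)), (np.float64(-0.04), np.float64(-1.12)), (np.float64(-0.09), np.float64(-1.67)), (np.float64(-0.16), np.float64(-2.23)), (np.float64(-0.24), np.float64(-2.78))]
3 [(np.float64(-0.02), np.float64(-0.84)), (np.float64(-0.09), np.float64(-1.67)), (np.float64(-0.2), np.float64(-2.5)), (np.float64(-0.35), np.float64(-3.33)), (np.float64(-0.55), np.float64(-4.14))]
4 [(np.float64(-0.04), np.float64(-1.12)), (np.float64(-0.16), np.float64(-2.23)), (np.float64(-0.35), np.float64(-3.33)), (np.float64(-0.62), np.float64(-4.41)), (np.float64(-0.96), np.float64(-5.47))]
5 [(np.float64(-0.06), np.float64(-1.39)), (np.float64(-0.24), np.float64(-2.78)), (np.float64(-0.55), np.float64(-4.14)), (np.float64(-0.96), np.float64(-5.47)), (np.float64(-1.5), np.float64(-6.76))]
```

View pics/q1.png

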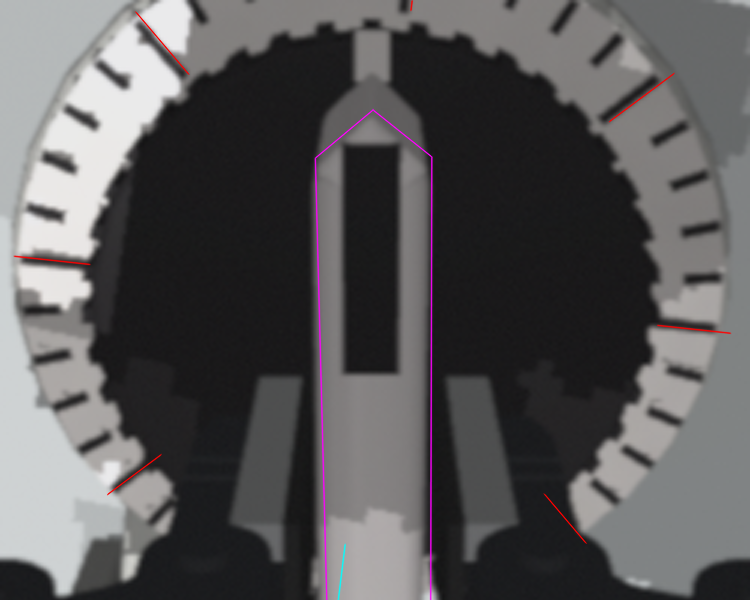

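move_arm([
  [0,0,-0.0008],
  [-0.0001,0,-0.0016],
  [-0.0002,0,-0.0024],
  [-0.0003,0,-0.0032],
  [-0.0005,0,-0.004],
], gripper=[0.014,0.014,0.014,0.014,0.014], yaw=[3,6,9,12,15])

```text
time_s: 43.57
position: [536.5, 34.8, 335.2]
eef_rot: [[0.998, 0.0, 0.066], [-0.066, 0.001, 0.998], [0.0, -1.0, 0.001]]
force: [-0.2, 2.8, 0.4]
finger_gap: 0.161
```

move_arm([
  [0,0,-0.0005],
  [0,0,-0.0011],
  [-0.0001,0,-0.0016],
  [-0.0002,0,-0.0022],
  [-0.0002,0,-0.0027],
], gripper=[0.014,0.014,0.014,0.014,0.014], yaw=[2,4,6,8,10])

```text
time_s: 43.98
position: [536.1, 32.5, 335.3]
eef_rot: [[0.971, 0.001, 0.24], [-0.24, 0.002, 0.971], [0.0, -1.0, 0.003]]
force: [1.4, 3.1, -0.8]
finger_gap: 0.166
```

```bash
cat >> h.py <<'E'
def st(cx=521.3,cy=35.1):
    o=bot.get_obs();R=np.array(o["eef_rot"]);p=np.array(o["position"])
    c=R.T@(np.array([cx,cy,p[2]])-p); f=R.T@np.array(o["force"])
    j=o["joint_positions"]
    print("t",round(o["time_s"],2),"axis in tool",np.round(c,2),"force tool",np.round(f,1),"tq",np.round(o["ft_torque"],2),"j6",round(j[5],1),"n if flush",round((j[5]+180-j[0]-1.8+96.6)/9,2),"z",round(p[2],1))
E
python3 -c "
from h import *
st()"
```

```text
t 43.98 axis in tool [-1.495e+01 -1.000e-02 -1.020e+00] force tool [0.6 0.8 3.4] tq [ 0.37 -0.19  0.05] j6 -78.2 n if flush 22.07 z 335.3
```

move_arm([
  [0,0,-0.0007],
  [0,0,-0.0014],
  [-0.0001,0,-0.0021],
  [-0.0001,0,-0.0028],
  [-0.0002,0,-0.0034],
], gripper=[0.014,0.014,0.014,0.014,0.014], yaw=[2,4,6,8,10])

```text
time_s: 44.4
position: [535.1, 29.6, 335.4]
eef_rot: [[0.914, 0.002, 0.407], [-0.407, 0.003, 0.914], [0.001, -1.0, 0.004]]
force: [2.2, 2.8, -1.3]
finger_gap: 0.162
```

```bash
python3 -c "
from h import *
st()
d=bot.get_image('wrist')
overlay(d,521.3,35.1,4.8,22.5,'r1.png',v0=130)"
```

```text
t 44.4 axis in tool [-1.486e+01 -1.000e-02 -6.000e-01] force tool [0.8 1.3 3.4] tq [ 0.4  -0.38  0.02] j6 -68.4 n if flush 23.2 z 335.4
```

View pics/r1.png

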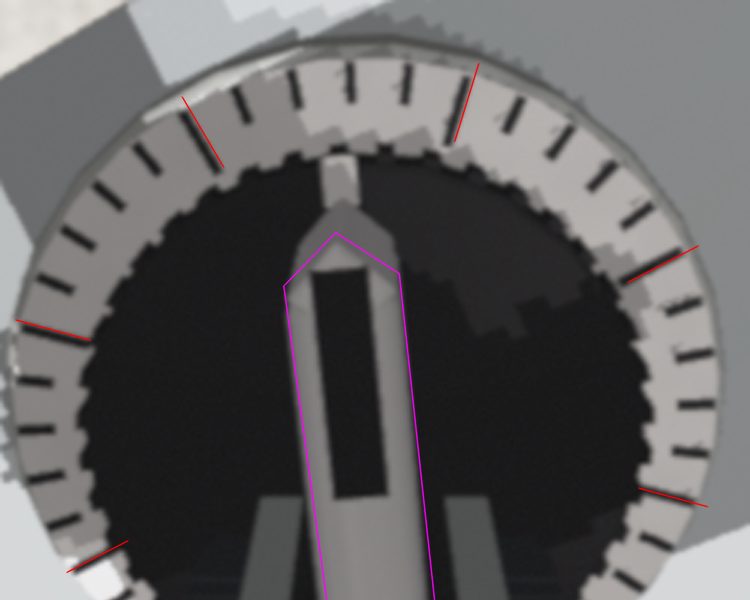

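move_arm([
  [0,0,-0.0007],
  [0,0,-0.0013],
  [-0.0001,0,-0.002],
  [-0.0001,0,-0.0026],
], gripper=[0.014,0.014,0.014,0.014], yaw=[2,4,6,8])

```text
time_s: 44.78
position: [534.0, 27.3, 335.5]
eef_rot: [[0.846, 0.003, 0.533], [-0.533, 0.004, 0.846], [0.0, -1.0, 0.004]]
force: [2.1, 2.6, -1.0]
finger_gap: 0.161
```

```bash
python3 -c "
from h import *
st()"
```

```text
t 44.78 axis in tool [-1.486e+01 -1.000e-02 -1.800e-01] force tool [0.4 1.  3.3] tq [ 0.4  -0.33 -0.01] j6 -60.5 n if flush 24.11 z 335.5
```

move_arm([
  [0,0,-0.0007],
  [0,0,-0.0013],
  [-0.0001,0,-0.002],
], gripper=[0.014,0.014,0.014], yaw=[2,4,6])

```text
time_s: 45.03
position: [532.8, 25.8, 335.6]
eef_rot: [[0.785, 0.003, 0.62], [-0.62, 0.004, 0.785], [0.0, -1.0, 0.005]]
force: [-0.1, -0.5, 0.2]
finger_gap: 0.166
```

```bash
python3 -c "
from h import *
st()"
```

```text
t 45.03 axis in tool [-14.82  -0.     0.18] force tool [ 0.3 -0.2 -0.4] tq [ 0.06 -0.05 -0.02] j6 -54.6 n if flush 24.78 z 335.6
```

```bash
python3 -c "
from h import *
d=bot.get_image('wrist')
overlay(d,521.3,35.1,4.8,24.5,'s1.png',v0=130)"
```

```text
(no output)
```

View pics/s1.png

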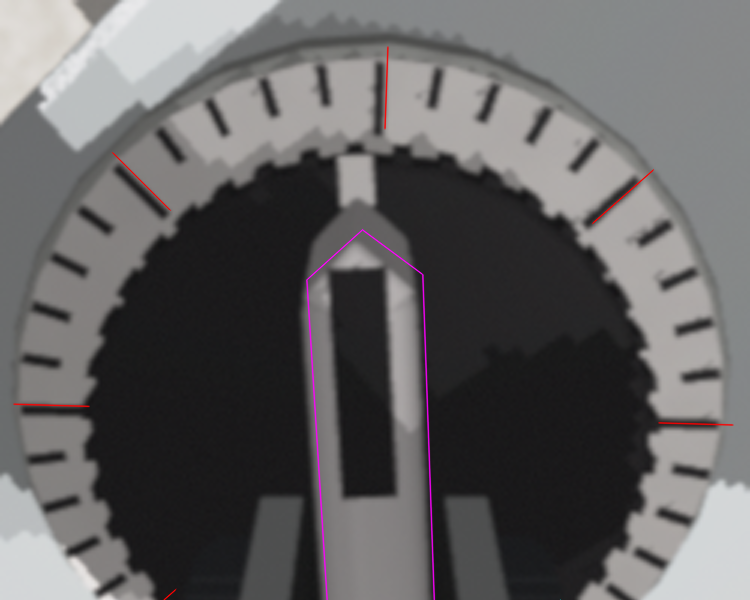

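move_arm([
  [0,0,-0.0005],
  [0,0,-0.001],
  [-0.0001,0,-0.0016],
], gripper=[0.014,0.014,0.014], yaw=[2,4,6])

```text
time_s: 45.33
position: [531.7, 24.5, 335.7]
eef_rot: [[0.714, 0.003, 0.7], [-0.7, 0.004, 0.714], [-0.0, -1.0, 0.005]]
force: [2.1, 0.2, -1.1]
finger_gap: 0.16
```

```bash
python3 -c "
from h import *
st()"
```

```text
t 45.33 axis in tool [-14.8    0.     0.29] force tool [1.4 1.1 1.7] tq [ 0.17 -0.2  -0.01] j6 -48.5 n if flush 25.47 z 335.7
```

move_arm([
  [0,0,-0.0006],
  [0,0,-0.0012],
], gripper=[0.014,0.014], yaw=[2,4])

```text
time_s: 45.5
position: [530.8, 23.8, 335.7]
eef_rot: [[0.663, 0.004, 0.749], [-0.749, 0.004, 0.663], [-0.001, -1.0, 0.006]]
force: [3.0, 4.4, -1.5]
finger_gap: 0.159
```

```bash
python3 -c "
from h import *
st()"
```

```text
t 45.5 axis in tool [-1.477e+01  1.000e-02  3.200e-01] force tool [-1.3  1.6  5.1] tq [ 0.56 -0.38  0.05] j6 -44.6 n if flush 25.92 z 335.7
```

move_arm([
  [0,0,-0.0006],
  [0,0,-0.0012],
], gripper=[0.014,0.014], yaw=[2,4])

```text
time_s: 45.67
position: [530.2, 23.5, 335.7]
eef_rot: [[0.609, 0.005, 0.793], [-0.793, 0.005, 0.609], [-0.001, -1.0, 0.008]]
force: [3.9, 3.2, -2.8]
finger_gap: 0.165
```

```bash
python3 -c "
from h import *
st()"
```

```text
t 45.67 axis in tool [-14.62   0.02   0.05] force tool [-0.2  2.8  5.1] tq [ 0.61 -0.65  0.07] j6 -40.7 n if flush 26.36 z 335.7
```

move_arm([
  [0,0,-0.0006],
  [0,0,-0.0012],
], gripper=[0.014,0.014], yaw=[2,4])

```text
time_s: 45.83
position: [529.4, 23.1, 335.7]
eef_rot: [[0.552, 0.007, 0.834], [-0.834, 0.006, 0.552], [-0.001, -1.0, 0.009]]
force: [5.0, 3.8, -2.7]
finger_gap: 0.164
```

```bash
python3 -c "
from h import *
st()
d=bot.get_image('wrist')
overlay(d,521.3,35.1,4.8,26,'t1.png',v0=130)"
```

```text
t 45.83 axis in tool [-14.51   0.02  -0.12] force tool [-0.4  2.8  6.2] tq [ 0.45 -0.67  0.06] j6 -36.7 n if flush 26.81 z 335.7
```

View pics/t1.png

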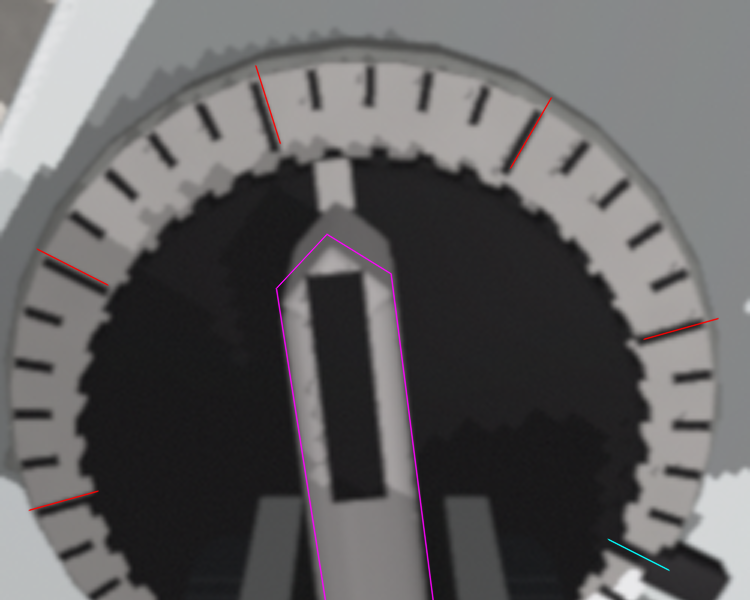

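move_arm([
  [0,0,-0.0007],
  [0,0,-0.0014],
], gripper=[0.014,0.014], yaw=[2,4])

```text
time_s: 46.05
position: [528.4, 22.4, 335.8]
eef_rot: [[0.49, 0.008, 0.872], [-0.872, 0.007, 0.49], [-0.002, -1.0, 0.01]]
force: [5.6, 2.5, -2.8]
finger_gap: 0.166
```

```bash
python3 -c "
from h import *
st()"
```

```text
t 46.05 axis in tool [-14.54   0.03  -0.  ] force tool [0.5 2.9 6.1] tq [ 0.36 -0.76  0.06] j6 -32.7 n if flush 27.27 z 335.8
```

move_arm([
  [0,0,-0.0007],
  [0,0,-0.0014],
], gripper=[0.014,0.014], yaw=[2,4])

```text
time_s: 46.22
position: [527.4, 21.8, 335.8]
eef_rot: [[0.428, 0.009, 0.904], [-0.904, 0.007, 0.428], [-0.002, -1.0, 0.011]]
force: [4.7, 2.9, -3.1]
finger_gap: 0.162
```

```bash
python3 -c "
from h import *
st()"
```

```text
t 46.22 axis in tool [-14.59   0.04   0.16] force tool [-0.6  3.1  5.4] tq [ 0.35 -0.8   0.12] j6 -28.8 n if flush 27.71 z 335.8
```

move_arm([
  [0,0,-0.0007],
  [0,0,-0.0014],
], gripper=[0.014,0.014], yaw=[2,4])

```text
time_s: 46.38
position: [526.3, 21.4, 335.8]
eef_rot: [[0.364, 0.01, 0.931], [-0.931, 0.007, 0.364], [-0.003, -1.0, 0.012]]
force: [5.8, 1.9, -2.7]
finger_gap: 0.164
```

```bash
python3 -c "
from h import *
st()
d=bot.get_image('wrist')
overlay(d,521.3,35.1,4.8,27.5,'u1.png',v0=130)"
```

```text
t 46.38 axis in tool [-14.62   0.05   0.29] force tool [0.4 2.8 6. ] tq [ 0.36 -0.82  0.12] j6 -24.8 n if flush 28.15 z 335.8
```

View pics/u1.png

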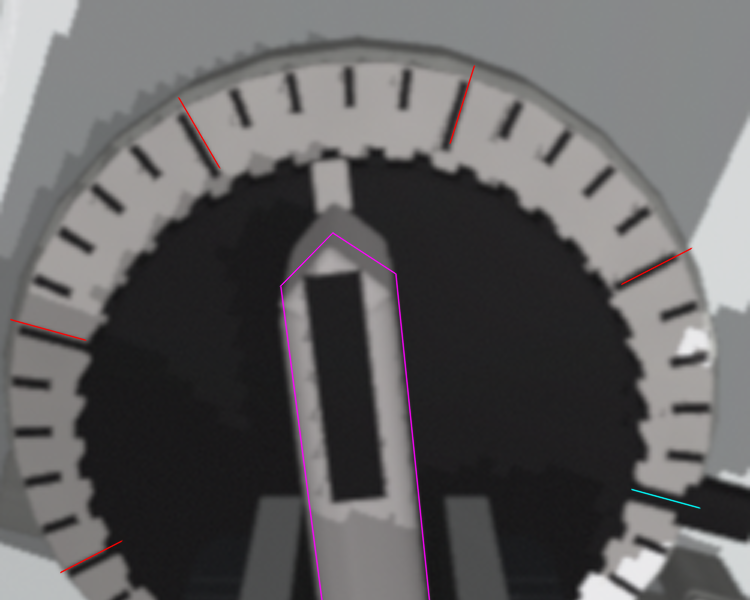

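move_arm([
  [0,0,-0.0006],
  [0,0,-0.0012],
], gripper=[0.014,0.014], yaw=[2,4])

```text
time_s: 46.6
position: [525.4, 21.0, 335.8]
eef_rot: [[0.296, 0.011, 0.955], [-0.955, 0.007, 0.296], [-0.004, -1.0, 0.013]]
force: [4.0, 1.8, -2.4]
finger_gap: 0.164
```

```bash
python3 -c "
from h import *
st()"
```

```text
t 46.6 axis in tool [-14.71   0.06   0.31] force tool [-0.6  2.4  4.4] tq [ 0.19 -0.62  0.13] j6 -20.8 n if flush 28.61 z 335.8
```

move_arm([
  [0,0,-0.0006],
  [0,0,-0.0011],
], gripper=[0.014,0.014], yaw=[1.5,3])

```text
time_s: 46.77
position: [524.5, 20.7, 335.8]
eef_rot: [[0.246, 0.012, 0.969], [-0.969, 0.007, 0.246], [-0.004, -1.0, 0.013]]
force: [5.7, 1.6, -3.5]
finger_gap: 0.163
```

```bash
python3 -c "
from h import *
st()"
```

```text
t 46.77 axis in tool [-14.76   0.07   0.5 ] force tool [-0.1  3.6  5.9] tq [ 0.25 -0.72  0.15] j6 -17.8 n if flush 28.94 z 335.8
```

move_arm([
  [0,0,-0.0005],
  [0,0,-0.001],
], gripper=[0.014,0.014], yaw=[1.5,3])

```text
time_s: 46.93
position: [523.7, 20.4, 335.8]
eef_rot: [[0.196, 0.013, 0.981], [-0.981, 0.007, 0.196], [-0.004, -1.0, 0.014]]
force: [5.0, 0.8, -2.6]
finger_gap: 0.166
```

```bash
python3 -c "
from h import *
st()
d=bot.get_image('wrist')
overlay(d,521.3,35.1,4.8,28.5,'v1.png',v0=130)"
```

```text
t 46.93 axis in tool [-14.84   0.07   0.56] force tool [0.2 2.7 5. ] tq [ 0.23 -0.67  0.16] j6 -14.9 n if flush 29.27 z 335.8
```

View pics/v1.png

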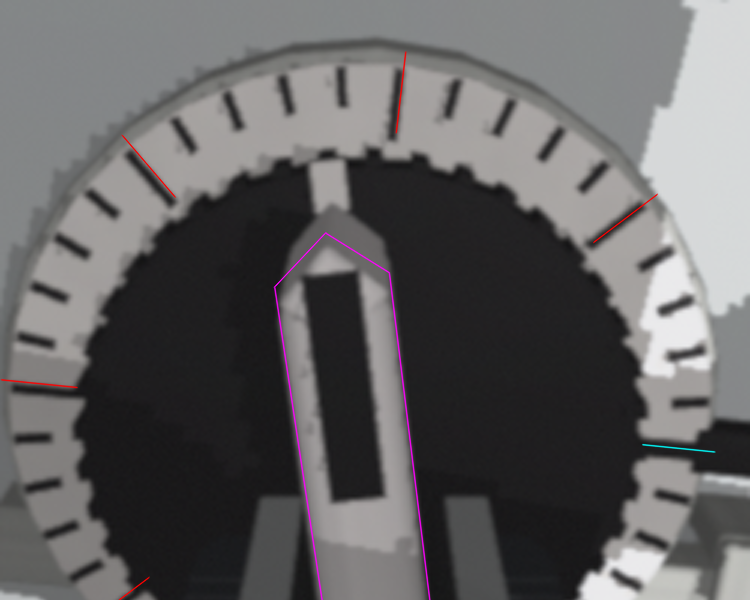

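move_arm([
  [0,0,-0.0005],
  [0,0,-0.0009],
], gripper=[0.014,0.014], yaw=[1.5,3])

```text
time_s: 47.15
position: [522.9, 20.3, 335.8]
eef_rot: [[0.144, 0.014, 0.99], [-0.99, 0.007, 0.144], [-0.005, -1.0, 0.015]]
force: [6.0, 2.3, -3.6]
finger_gap: 0.167
```

```bash
python3 -c "
from h import *
st()"
```

```text
t 47.15 axis in tool [-14.85   0.08   0.49] force tool [-1.4  3.7  6.2] tq [ 0.29 -0.79  0.31] j6 -11.9 n if flush 29.61 z 335.8
```

move_arm([
  [0,0,-0.0005],
  [0,0,-0.0009],
], gripper=[0.014,0.014], yaw=[1.5,3])

```text
time_s: 47.32
position: [522.2, 20.2, 335.9]
eef_rot: [[0.092, 0.015, 0.996], [-0.996, 0.007, 0.092], [-0.006, -1.0, 0.016]]
force: [6.0, 1.0, -3.2]
finger_gap: 0.164
```

```bash
python3 -c "
from h import *
st()
d=bot.get_image('wrist')
overlay(d,521.3,35.1,4.8,29,'w1.png',v0=130)
cv2.imwrite('pics/w2.png',bot.get_image('top')['color'][155:305,240:430].repeat(4,0).repeat(4,1))"
```

```text
t 47.32 axis in tool [-14.91   0.09   0.44] force tool [-0.4  3.3  6. ] tq [ 0.12 -0.86  0.47] j6 -8.9 n if flush 29.94 z 335.9
```

View pics/w1.png

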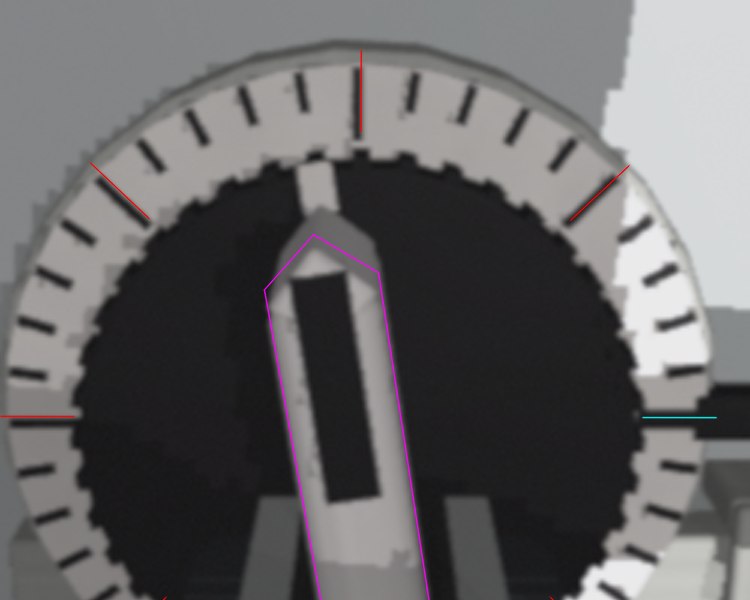

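View pics/w2.png

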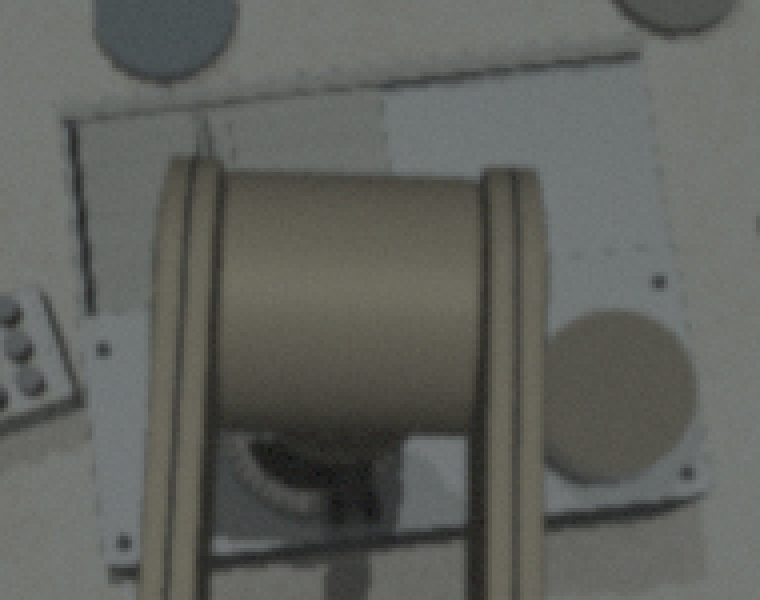

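```bash
python3 -c "
from h import *
d=bot.get_image('scene')
cv2.imwrite('pics/x1.png',cv2.resize(d['color'][150:320,200:440],None,fx=3.3,fy=3.3,interpolation=cv2.INTER_CUBIC))
st()
# expected pixel of bolt end etc
"
```

```text
t 47.47 axis in tool [-14.89   0.09   0.46] force tool [-0.4  3.4  5.5] tq [ 0.15 -0.83  0.46] j6 -9.0 n if flush 29.93 z 335.8
```

View pics/x1.png

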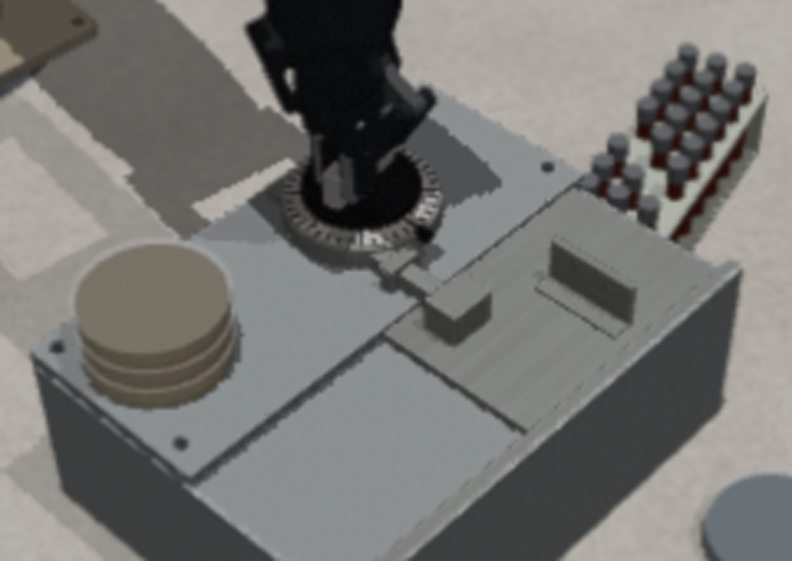

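```bash
python3 -c "
from h import *
d=bot.get_image('scene')
a=cv2.imread('pics/a_scene.png')
f=lambda c:cv2.resize(c[205:265,290:355],None,fx=6,fy=6,interpolation=cv2.INTER_CUBIC)
cv2.imwrite('pics/x2.png',np.hstack([f(a),f(d['color'])]))
"
```

```text
(no output)
```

View pics/x2.png

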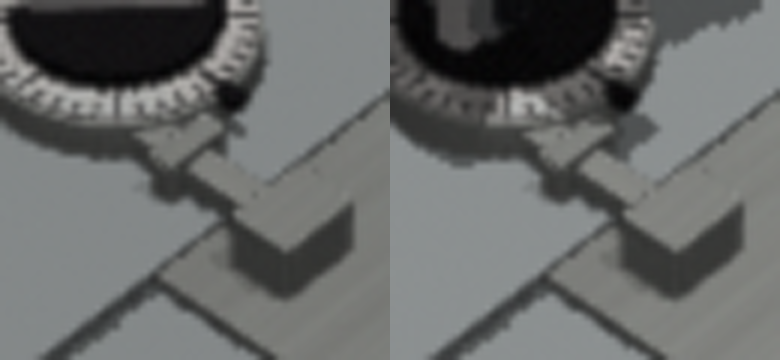

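The torque rises sharply at n ≈ 29.0, about 3.5 divisions after the catch at roughly 25.5, so this should be the stop. I'll ease off the yaw and then check.

move_arm([
  [0,0,0],
  [0,0,0],
], gripper=[0.014,0.014], yaw=[-1.5,-3])

```text
time_s: 47.68
position: [522.5, 20.3, 335.8]
eef_rot: [[0.147, 0.016, 0.989], [-0.989, 0.007, 0.147], [-0.005, -1.0, 0.017]]
force: [6.8, 1.8, -3.8]
finger_gap: 0.164
```

```bash
python3 -c "
from h import *
st()
d=bot.get_image('wrist')
overlay(d,521.3,35.1,4.8,29,'y1.png',v0=130)
"
```

```text
t 47.68 axis in tool [-14.81   0.09   1.03] force tool [-0.7  4.   6.9] tq [ 0.27 -1.11  0.18] j6 -12.1 n if flush 29.58 z 335.8
```

View pics/y1.png

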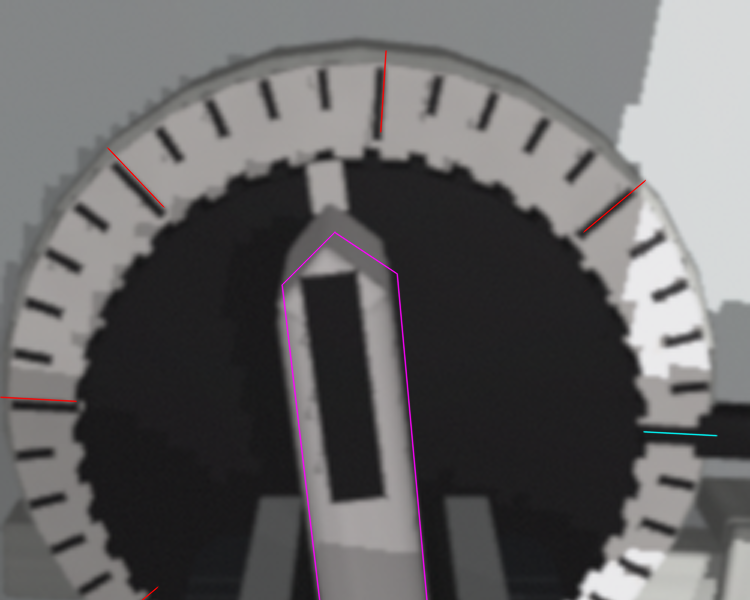

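move_arm([
  [0,0,-0.0005],
  [0,0,-0.001],
], gripper=[0.014,0.014], yaw=[0,0])

```text
time_s: 47.9
position: [522.0, 20.3, 335.9]
eef_rot: [[0.151, 0.018, 0.988], [-0.989, 0.008, 0.151], [-0.005, -1.0, 0.019]]
force: [10.8, 2.8, -6.7]
finger_gap: 0.166
```

```bash
python3 -c "
from h import *
st()"
```

```text
t 47.9 axis in tool [-14.76   0.1    1.51] force tool [-1.1  7.  10.9] tq [ 0.41 -1.63  0.21] j6 -12.4 n if flush 29.56 z 335.9
```

move_arm([
  [0,0,-0.0005],
  [0,0,-0.001],
], gripper=[0.014,0.014], yaw=[0,0])

```text
time_s: 48.07
position: [521.6, 20.2, 335.9]
eef_rot: [[0.152, 0.021, 0.988], [-0.988, 0.008, 0.152], [-0.005, -1.0, 0.022]]
force: [11.7, 2.1, -7.3]
finger_gap: 0.168
```

```bash
python3 -c "
from h import *
st()
d=bot.get_image('wrist')
overlay(d,521.3,35.1,4.8,29,'y2.png',v0=130)
"
```

```text
t 48.07 axis in tool [-14.74   0.11   1.95] force tool [-0.3  7.6 11.7] tq [ 0.39 -1.75  0.16] j6 -12.4 n if flush 29.55 z 335.9
```

View pics/y2.png

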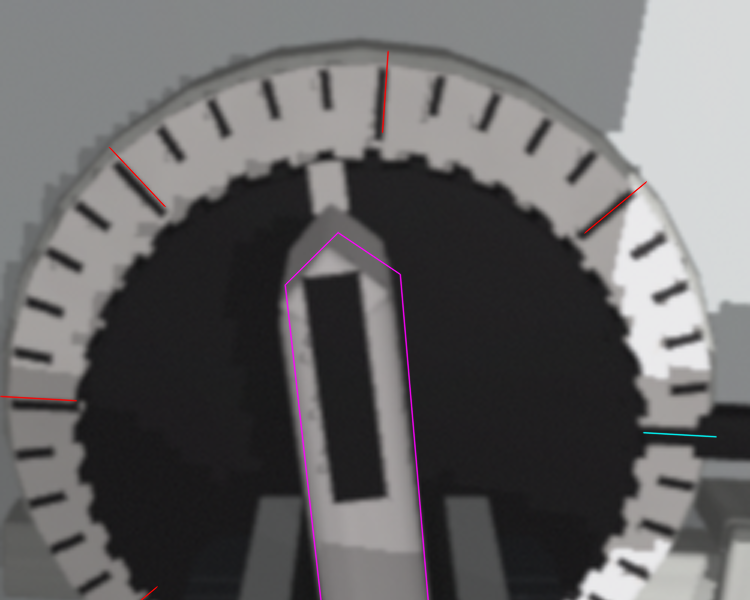

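At the stop: the force doubled to 11.7 N and the dial didn't move. Now I release and rise.

move_arm([
  [0,0,0.001],
  [0,0,0.0015],
  [0,-0.03,0.0015],
  [0,-0.07,0.0015],
  [0,-0.1,0.0015],
], gripper=[0.05,0.085,0.085,0.085,0.085], yaw=[0,0,0,0,0])

```text
time_s: 48.53
position: [520.5, 19.5, 437.8]
eef_rot: [[0.152, 0.02, 0.988], [-0.988, 0.008, 0.152], [-0.005, -1.0, 0.021]]
force: [1.6, -0.0, 1.2]
finger_gap: 0.865
```

```bash
python3 -c "
from h import *
d=bot.get_image('wrist')
cv2.imwrite('pics/z1.png',d['color'])
goal(654.6,119.4,440)
"
```

```text
t= 48.5833 p [521.6  19.4 445.3] force [ 1.  -0.6  6.6] gap 0.941 j1,j6 [ -3.7 -12.4]
tool shift mm [-78.5  10.  146.4] len 166.4
```

View pics/z1.png

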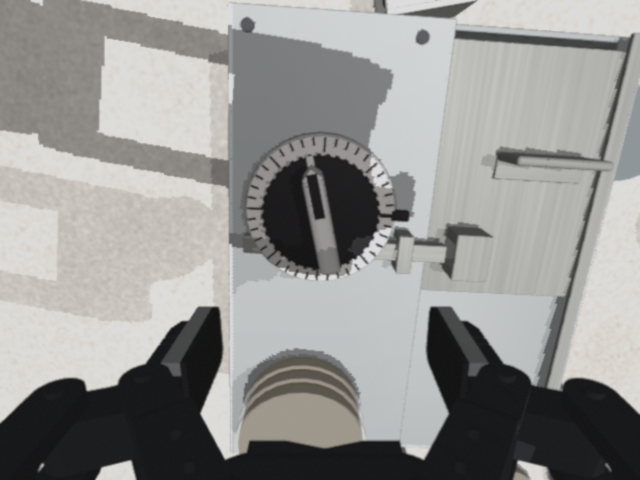

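```bash
python3 -c "
from h import *
d=bot.get_image('wrist')
c=cv2.resize(d['color'][120:320,360:640],None,fx=2.85,fy=2.85,interpolation=cv2.INTER_CUBIC); cv2.imwrite('pics/z2.png',c)
P=plane(d,[(516,158),(611,165)],157);print(P,P.mean(0),np.linalg.norm(P[0]-P[1]))
B=plane(d,[(445,251),(418,251)],143);print('bolt',B)
u=np.radians(4.8);print('bolt box x rel axis',(B[:,:2]-[521.3,35.1])@[np.cos(u),np.sin(u)])
"
```

```text
[[639.87786398  85.75688272 157.        ]
 [701.14304513  90.70724693 157.        ]] [670.51045456  88.23206483 157.        ] 61.46485603519879
bolt [[615.54483477  16.41248611 143.        ]
 [596.8859501   13.74702023 143.        ]]
bolt box x rel axis [92.35057401 73.53408824]
```

View pics/z2.png

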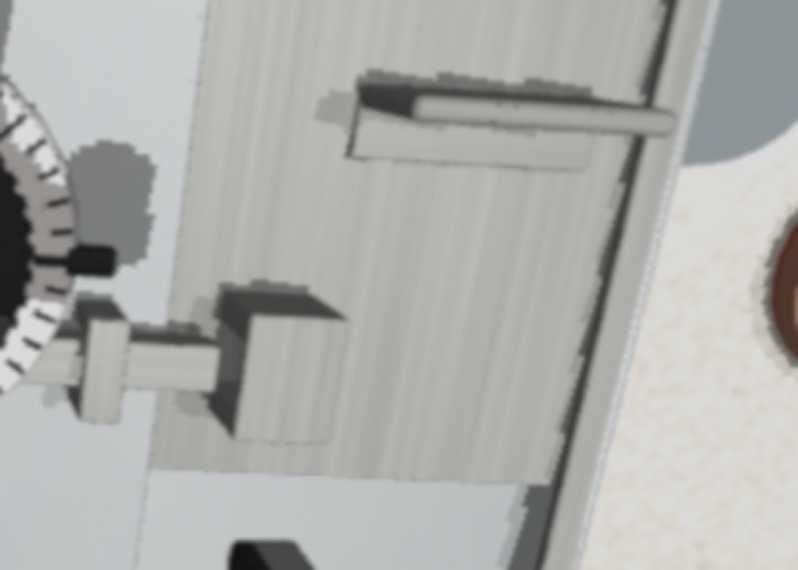

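```bash
python3 -c "
from h import *
goal(656,125,440)
goal(656,125,308)
"
```

```text
t= 48.6333 p [521.9  19.5 442.9] force [ 0.3 -0.5  0.8] gap 0.99 j1,j6 [ -3.7 -12.4]
tool shift mm [-83.9   7.8 148.4] len 170.7
t= 48.6333 p [521.9  19.5 442.9] force [ 0.3 -0.5  0.8] gap 0.99 j1,j6 [ -3.7 -12.4]
tool shift mm [-83.6 139.7 144.3] len 217.5
```

move_arm([
  [-0.02,0,0.035],
  [-0.04,0,0.07],
  [-0.06,0.005,0.105],
  [-0.082,0.008,0.14],
  [-0.084,0.02,0.148],
], gripper=[0.06,0.04,0.02,0,0], yaw=[1,2,3,4,4])

```text
time_s: 49.05
position: [658.6, 129.0, 427.0]
eef_rot: [[0.085, 0.031, 0.996], [-0.996, 0.009, 0.085], [-0.006, -0.999, 0.032]]
force: [1.3, 0.0, -1.1]
finger_gap: 0.292
```

```bash
python3 -c "
from h import *
goal(656,125,308)
d=bot.get_image('wrist')
cv2.imwrite('pics/aa.png',d['color'])
"
```

```text
t= 49.05 p [658.6 129.  427. ] force [ 1.3  0.  -1.1] gap 0.292 j1,j6 [6.6 1.8]
tool shift mm [  4.4 118.8  -6.8] len 119.1
```

View pics/aa.png

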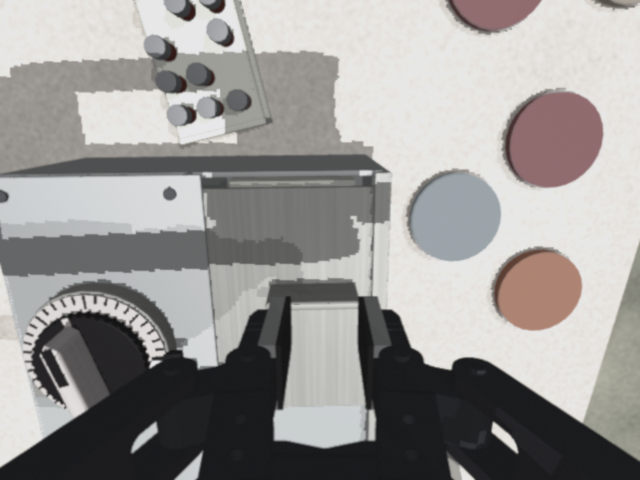

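```bash
python3 -c "
from h import *
d=bot.get_image('wrist')
print(plane(d,[(287,290),(358,290),(320,285),(320,304)],157))
o=bot.get_obs();R=np.array(o['eef_rot']);p=np.array(o['position']);print('tip',p+R@[0,173,0])
goal(652,125,308)
"
```

```text
[[644.30409457  98.08432629 157.        ]
 [687.51165102 101.25815245 157.        ]
 [664.06325269 102.83779323 157.        ]
 [665.10067221  90.24088828 157.        ]]
tip [660.71692447 127.51585005 250.37756142]
t= 49.15 p [656.5 126.4 423.3] force [-1.8 -0.4 -0. ] gap 0.11 j1,j6 [6.5 1.6]
tool shift mm [  1.5 115.2  -7.5] len 115.4
```

move_arm([
  [-0.006,0.03,-0.001],
  [-0.007,0.065,-0.002],
  [-0.007,0.095,-0.003],
  [-0.007,0.115,-0.004],
  [-0.007,0.115,-0.004],
], gripper=[0,0,0,0,0], yaw=[0,0,0,0,0])

```text
time_s: 49.57
position: [651.9, 132.7, 302.2]
eef_rot: [[0.085, 0.014, 0.996], [-0.996, 0.004, 0.085], [-0.003, -1.0, 0.014]]
force: [-1.7, -0.0, -0.3]
finger_gap: 0.002
```

```bash
python3 -c "
from h import *
o=bot.get_obs();R=np.array(o['eef_rot']);p=np.array(o['position']);print('tip',p+R@[0,173,0],R)
goal(655,133,308)
d=bot.get_image('wrist')
cv2.imwrite('pics/ab.png',d['color'])
"
```

```text
tip [654.32035323 133.42951135 129.18288344] [[ 0.08482392  0.01394233  0.99629841]
 [-0.99639064  0.00445237  0.08476947]
 [-0.003254   -0.99989289  0.01426968]]
t= 49.5667 p [651.9 132.7 302.2] force [-1.7 -0.  -0.3] gap 0.002 j1,j6 [7.  2.1]
tool shift mm [-0.1 -5.8  3.2] len 6.6
```

View pics/ab.png

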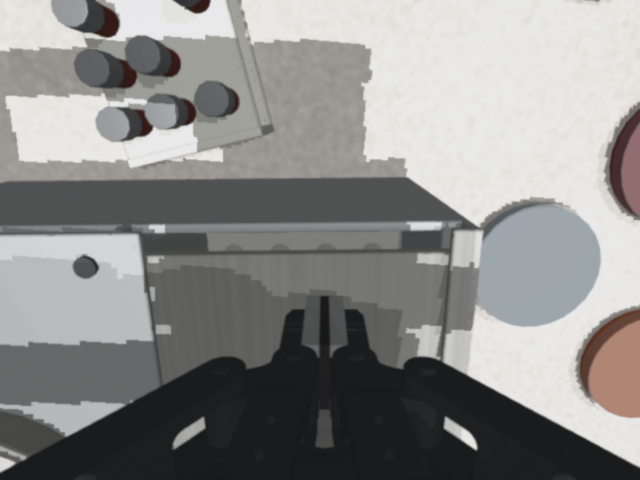

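move_arm([
  [0,-0.005,0],
  [0.006,-0.005,0],
  [0.012,-0.005,0],
  [0.018,-0.005,0],
  [0.026,-0.005,0],
], gripper=[0,0,0,0,0], yaw=[0,0,0,0,0])

```text
time_s: 50.03
position: [655.5, 106.2, 312.1]
eef_rot: [[0.085, 0.02, 0.996], [-0.996, 0.005, 0.085], [-0.003, -1.0, 0.021]]
force: [-0.2, -0.7, 0.5]
finger_gap: -0.002
```

move_arm([
  [0.007,0,0],
  [0.014,0,0],
  [0.021,0,0],
  [0.028,0,0],
  [0.035,0,0],
], gripper=[0,0,0,0,0], yaw=[0,0,0,0,0])

```text
time_s: 50.45
position: [658.7, 70.7, 312.3]
eef_rot: [[0.085, 0.021, 0.996], [-0.996, 0.006, 0.085], [-0.004, -1.0, 0.021]]
force: [-0.2, 2.6, 1.9]
finger_gap: -0.005
```

```bash
python3 -c "
from h import *
goal(655,0,308)
d=bot.get_image('wrist')
cv2.imwrite('pics/ac.png',d['color'])
d=bot.get_image('scene')
cv2.imwrite('pics/ac2.png',cv2.resize(d['color'][150:350,190:440],None,fx=3,fy=3,interpolation=cv2.INTER_CUBIC))
"
```

```text
t= 50.45 p [658.7  70.7 312.3] force [-0.2  2.6  1.9] gap -0.005 j1,j6 [ 1.6 -3.3]
tool shift mm [70.2  3.8 -9.7] len 70.9
```

View pics/ac2.png

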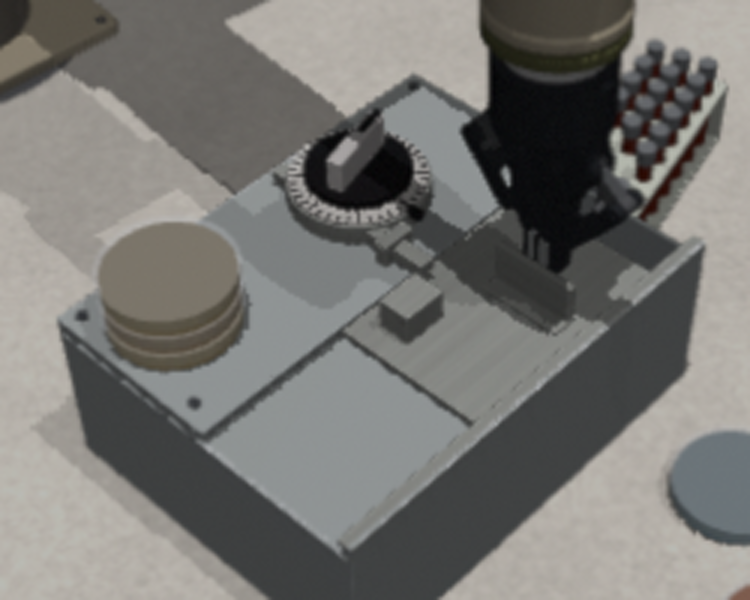

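move_arm([
  [0.008,0,0],
  [0.016,0,0],
  [0.024,0,0],
  [0.032,0,0],
  [0.04,0,0],
], gripper=[0,0,0,0,0], yaw=[0,0,0,0,0])

```text
time_s: 50.97
position: [662.1, 29.2, 311.8]
eef_rot: [[0.084, 0.021, 0.996], [-0.997, 0.004, 0.083], [-0.003, -1.0, 0.021]]
force: [2.3, 3.2, 0.7]
finger_gap: -0.004
```

move_arm([
  [0.008,0,0],
  [0.016,0,0],
  [0.024,0,0],
  [0.031,0,0],
  [0.037,0,0],
], gripper=[0,0,0,0,0], yaw=[0,0,0,0,0])

```text
time_s: 51.38
position: [665.3, -8.6, 311.7]
eef_rot: [[0.083, 0.021, 0.996], [-0.997, 0.004, 0.083], [-0.003, -1.0, 0.021]]
force: [1.3, 2.7, 1.7]
finger_gap: -0.003
```

```bash
python3 -c "
from h import *
goal(663,-28,312)
"
```

```text
t= 51.3833 p [665.3  -8.6 311.7] force [1.3 2.7 1.7] gap -0.003 j1,j6 [ -5.3 -10.1]
tool shift mm [19.1 -0.5 -3.9] len 19.5
```

move_arm([
  [0.003,0,0],
  [0.006,0,0],
  [0.009,0,0],
  [0.011,0,0],
  [0.013,0,0],
], gripper=[0,0,0,0,0], yaw=[0,0,0,0,0])

```text
time_s: 51.8
position: [666.4, -21.6, 311.7]
eef_rot: [[0.083, 0.021, 0.996], [-0.997, 0.004, 0.083], [-0.003, -1.0, 0.021]]
force: [0.9, 3.5, 0.5]
finger_gap: -0.002
```

move_arm([
  [0.0015,0,0],
  [0.003,0,0],
  [0.0045,0,0],
], gripper=[0,0,0], yaw=[0,0,0])

```text
time_s: 52.05
position: [666.8, -26.0, 311.7]
eef_rot: [[0.084, 0.021, 0.996], [-0.996, 0.004, 0.084], [-0.003, -1.0, 0.021]]
force: [2.1, 1.9, 0.7]
finger_gap: 0.001
```

move_arm([
  [0.0015,0,0],
  [0.003,0,0],
], gripper=[0,0], yaw=[0,0])

```text
time_s: 52.22
position: [667.0, -28.5, 311.7]
eef_rot: [[0.084, 0.021, 0.996], [-0.996, 0.006, 0.084], [-0.004, -1.0, 0.021]]
force: [0.1, 11.2, 2.9]
finger_gap: -0.002
```

The lid is against its stop: force jumped to 11 N after about 130 mm of travel. Now I back off and rise.

move_arm([
  [-0.005,0,0],
  [-0.02,0,0],
  [-0.035,-0.02,0],
  [-0.035,-0.055,0],
  [-0.035,-0.095,0],
], gripper=[0,0,0,0,0], yaw=[0,0,0,0,0])

```text
time_s: 52.63
position: [660.9, 7.7, 404.2]
eef_rot: [[0.085, 0.013, 0.996], [-0.996, 0.006, 0.085], [-0.005, -1.0, 0.014]]
force: [1.3, -1.0, -0.4]
finger_gap: -0.004
```

move_arm([
  [0,-0.03,0],
  [0,-0.04,0],
  [0,-0.04,0],
  [0,-0.04,0],
  [0,-0.04,0],
], gripper=[0,0,0,0,0], yaw=[0,0,0,0,0])

```text
time_s: 53.05
position: [660.0, 7.7, 441.2]
eef_rot: [[0.085, 0.009, 0.996], [-0.996, 0.006, 0.085], [-0.005, -1.0, 0.01]]
force: [-0.5, 0.6, -0.8]
finger_gap: -0.0
```

```bash
python3 -c "
from h import *
goal(663,-28,312)
d=bot.get_image('scene')
cv2.imwrite('pics/ad.png',cv2.resize(d['color'][150:350,190:440],None,fx=3,fy=3,interpolation=cv2.INTER_CUBIC))
cv2.imwrite('pics/ad2.png',bot.get_image('wrist')['color'])
cv2.imwrite('pics/ad3.png',d['color'])
"
```

```text
t= 53.05 p [660.    7.7 441.2] force [-0.5  0.6 -0.8] gap -0.0 j1,j6 [-3.9 -8.8]
tool shift mm [ 36.5 129.1  -1.3] len 134.1
```

View pics/ad.png

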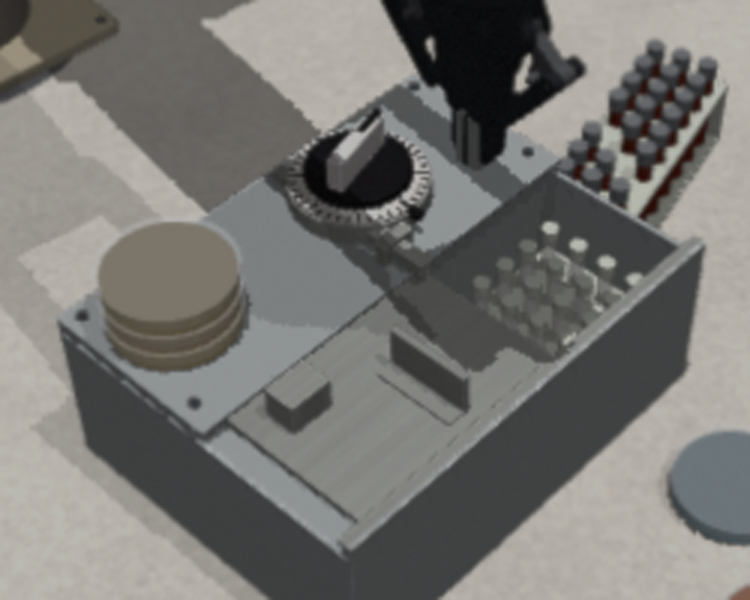

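View pics/ad3.png

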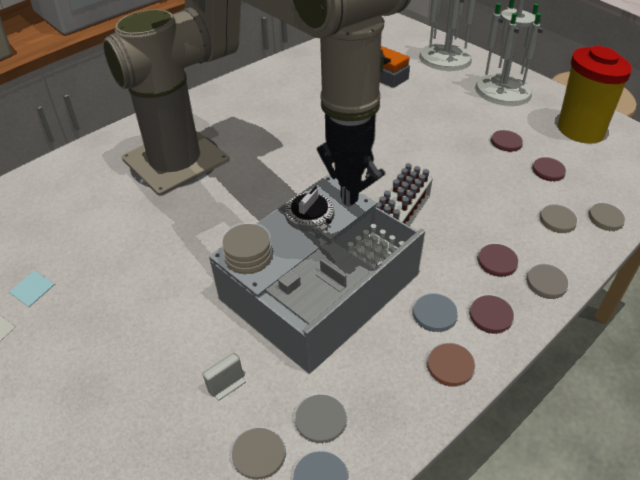

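The scene shows the lid open with the flange near zoom (430,370). The plates (246,248), rack and timer (223,375) are where they were. One numeric check of the lid travel, then I hand in.

```bash
python3 -c "
from h import *
d=bot.get_image('scene')
z=lambda u,v:(190+(u-1)/3,150+(v-1)/3)
# flange top corners now; start picture: x1.png crop origin (200,150) scale 3.3
a=plane(d,[z(392,328),z(468,375)],157).mean(0)
b=plane(d,[(200+553/3.3,150+240/3.3),(200+635/3.3,150+288/3.3)],157).mean(0)
print(a,b,np.linalg.norm(a-b))
o=cv2.imread('pics/a_scene.png')
for n,(x,y,w,h) in dict(plates=(215,215,62,60),timer=(198,350,55,45)).items():
    r=cv2.matchTemplate(d['color'][y-10:y+h+10,x-10:x+w+10],o[y:y+h,x:x+w],cv2.TM_CCOEFF_NORMED);print(n,cv2.minMaxLoc(r)[1],np.array(cv2.minMaxLoc(r)[3])-10)
print(bot.hand_in())
"
```

```text
[676.41567652 -41.33107367 157.        ] [666.71133624  86.42374546 157.        ] 128.12286303371602
plates 0.945075511932373 [0 0]
timer 0.9998739361763 [0 0]
the job is handed in; nothing more can be done
None
```

The strongbox is open and the job was handed in at about 53 s of the 72 s allowed; no verdict was reported.

- **Dialling:** I turned right from about 15 and stopped on 28 the third time (read 27.9). I then turned left and stopped on 11 the second time (read about 11.1). The last right turn caught the bolt near 25.5 and came up against its stop at about 28.9. Pushing harder there, from about 6 N to 12 N, did not move the dial.
- **Lid:** I pushed the flange until the force jumped to 11 N at the lid's stop. The scene camera measures about 128 mm of travel. The fingers then backed off and rose clear.
- **Bolt:** the wrist view after release shows its tip at the keeper's mouth, and the lid slid freely at about 3 N. The scene view could not confirm this, because the keeper hides the gap.
- **Plates and timer:** both match the first picture with no pixel shift.
- **Rack:** I only judged it by eye, and it looks unmoved.

**Checks that disagreed:**
- **Flange position:** one wrist-camera measurement was off by about 12 mm along x, because the arm was still settling. I used other views instead.
- **Force on the dial:** just before I eased off at the stop, the wrist torque reached 0.46 N m. If both finger contacts are added together, that may mean about 40 N on the dial, although the net force was only about 6 N.

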